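# Swing the frame rail into line on the optician's display stand

### The arm

A 6-joint arm with a two-finger parallel gripper is mounted at the origin on the work surface. World frame = base frame: x ahead of the robot, y to its left, z up, the work surface at z = 0. Lengths are in mm, angles in rad, forces in N, time in s.
With the tool pointing down it reaches from about 375 to 975 mm from the base axis. Payload 3.8 kg.
Tool frame: the origin (TCP) lies between the finger pads; the fingertips stand 22 mm ahead of it and the grasp point (between the pads) lies 3 mm ahead of it; y points along the fingers, z is the direction in which the jaws open and shut, and the axes are right-handed (so a half turn about y gives the same grasp; the last joint's range is limited). The gripper opens to 88 mm and grips with 3 to 60 N. Pads are 18 mm wide; open, the fingers measure 123 mm over their backs; the gripper's body (75 mm by 187 mm) begins 45 mm behind the grasp point.
Start: joints at [-1.248, 0.264, 1.604, -0, 1.274, -0.037], TCP at [237.653, -631.774, 228.206] pointing down, gripper open.
Joint ranges: [-2.63, 2.63], [-0.94, 2.18], [0.31, 2.57], [-1.31, 4.45], [0, 2.66], [-2.55, 2.55]. Speed limits (rad/s): [2.57, 2.57, 3.14, 3.14, 3.14, 3.14].

### API

Orientations are given as a unit quaternion [x, y, z, w].
In Python, from workcell import robot gives the robot as it stands.
- The arm moves only by the tool arm_command, never from a script. Its argument "series" is a list of rows, each an object with "delta_pos": the shift along the tool's x, y, z in m, a list of three; "rotation": the turn, a rotation vector about the tool's x, y, z in rad, a list of three; "fingers": the finger opening in m, from 0 to 0.0881. A call has 1 to 10 rows; each row is the pose to reach, as a shift and turn from the pose commanded when the call began, along the tool's axes at that moment; what a row does not reach only later rows make up. A row lasts 1/8 s, in which the tool goes at most 62.5 mm and 10.7 degrees, less where a joint would pass 70% of its speed; a pose out of reach is approached as far as the arm can. A call with a gripper value outside its range is refused whole. The fingers move at their own pace and stop on an object; the grip force is fixed at half the most. Time passes only in rows, so rows that repeat a pose let the fingers close. It gives the time, the measured TCP pose, the force and the opening at its end, in the units of the state.
- robot.read_state(): the state, without advancing time (a new reading comes with each control period).
- robot.grab_frame(name): name is "side" or "top" or "wrist"; returns a dict with "img" (480x640x3 uint8, red, green, blue), "K" (3x3 intrinsics, pixels), "eye" and "attitude" of the camera in the world; the wrist camera has in their place "tool_from_camera" (4x4, takes a point from camera to tool coordinates, whose origin is the TCP and whose axes are the tool frame's). Camera axes: x right, y down, z forward; pixel columns grow to the right and rows downward; lengths in mm; the calibration is good to about 2 mm. A picture is of the moment at which its call begins: read the wrist's pose just before it. There is no depth.
- robot.job_done(): hands the job in, once; it reports no verdict.
Trained networks look in a picture, given as the dict that the camera call returned (one of the last four; its "shot" number tells which), for a name from the list of things; names that differ only in an ending like _2 or _b are one class to them, and where a whole thing is asked for, a point or a joint stands for the part that bears it (a point fixed in the world has none). Each returns a list of dicts, best first, with "conf" (0 to 1); they miss things now and then, are a little off and sometimes report something else, mostly with a low value. They report only what shows in the picture. A call takes as long as a camera call.
- robot.silhouettes(thing, picture): "region" (480x640 bool, what is visible of it) and "centre" ([column, row] in pixels, amid what is visible of it).
The state is a dict: "time": time; "joint_positions": joint angles; "joint_vel": joint speeds; "tau": joint torques, N m; "position": TCP position; "tcp_rot": TCP orientation; "wrist_force": force on the tool from outside, world axes, zero at the start; "torque": the same for the moment, N m; "gripper_width": opening from 0.0 (shut) to 1.0 (fully open).
Only numpy, scipy, OpenCV 4.12 (cv2) and the standard library are available. Lean on these libraries where they do the work, as an engineer would, in place of code of your own. Each camera call takes 0.05 s, during which the arm holds its last target.

### The job

Slide the loose display rail along the counter so that the steel post sits fully home in its forked end while the rail still stands out at an angle, then swing the rail about the post until it lies flush along the low fence. Last, swing the steel gate shut across the front of the rail's free end. Keep the rail down on the counter all the while, do not bump the lamp bar above, and leave the case, glasses, bottle and screwdriver where they are.

Things in the scene. Friction and masses are not known exactly. Their poses are not given: they have to be found in the camera images.
- stand: Fixed display stand. Origin: counter level on the axis of its upright steel post (14 mm diameter, 45 mm tall). Its -y axis is the line where the rail must finally lie; +x points to the back, away from the robot. A low grey fence (front face x = +13 mm, 12 thick, 18 tall, y -300 to -130 mm) runs behind that line. 12 mm lamp legs at x = +50 mm, y = +35 and -360 mm.
- lamp: Fixed white lamp bar over the rail's final line: stand x -15 to +25 mm, y -375 to +50 mm, underside 120 mm above the counter, 15 mm thick. Origin: centre of underside. It blocks an upright gripper there; lean the tool back to the robot's side by some 30 to 40 degrees.
- rail: Loose dark-grey metal rail, 0.25 to 0.5 kg, lying on the counter: bar 24 mm wide, 26 mm tall, y -8 to -300 mm in its own frame, z up. Origin: underside, centre of the fork at its +y end. Finally its frame coincides with the stand's; at the start it is turned 0.42 to 0.7 rad clockwise (from above) from that, free end out towards the robot, fork 45 to 95 mm from the post.
- rail_seat (a point): Same point as the rail's origin; the post axis lies here when home. The fork is a slot along the rail's y, 18 mm wide, open to +y, floor at y = -8 mm; prongs 25 mm tall reach y = +25 mm, splayed to a mouth about 30 mm wide (46 mm over all).
- rail_end (a point): Point at the rail's underside on its centre line, 5 mm inside the free end (rail y = -295 mm).
- rail_rest (a point): Top of the middle one of three white nose rests on the rail (y = -70, -150, -230 mm), each 12 mm thick along the rail's y, 20 mm wide along its x, rounded top 62 mm above the counter; a good grip.
- gate (a joint): Angle of the steel gate about an upright pivot, rad: 0 = shut, its arm lying along the stand's +y just in front of the rail's free end; growing values swing the arm out towards the robot's side (1.57: arm along the stand's -x), up to 2.4. It starts open at 1.7 to 2.2. Stiff: stays where left, about 1.5 N at its pin moves it.
- gate_pivot (a point): Top of the gate's pivot boss, 26 mm above the counter, boss radius 9 mm, at x = -20 mm, y = -325 mm in the stand's frame.
- gate_pin (a point): Top of the upright pin (10 mm diameter, top 50 mm above the counter) near the tip of the gate's arm, 65 mm from the pivot. The arm is 10 mm thick, 6 to 20 mm above the counter, and reaches 71 mm from the pivot.
- case: Bystander: closed black spectacle case, 60 x 160 x 45 mm, behind the stand. Origin: centre of underside.
- glasses: Bystander: pair of black spectacles standing open, 130 mm wide, 130 mm deep, 43 mm tall, behind the stand. Origin: counter level at the middle of the lens front.
- spray: Bystander: white bottle, 40 mm diameter, 110 mm tall, standing to the left of the stand. Origin: centre of underside.
- driver: Bystander: small screwdriver, 130 mm long, lying to the right of the stand. Origin: underside, at about its middle.

How it is judged (in metres and radians):
On the way, in this order (a step that is already met when the one before it is completed fails the run):
1. the post is home in the fork while the rail still stands out at an angle (over 0.2 rad) from the fence (horizontal distance between rail_seat and stand below 0.007 m and angle between the y axis of rail and the y axis of stand, either way round above 0.2 rad), for 0.2 s.
2. the rail lies along the fence, post still in the fork, gate still open (horizontal distance between rail_seat and stand below 0.008 m and angle between the y axis of rail and the y axis of stand, either way round below 0.04 rad and x of rail_end in the frame of stand above -0.007 m and value of joint gate above 0.5 rad), for 0.2 s.
3. the gate is shut across the rail's free end (value of joint gate below 0.12 rad), for 0.1 s.
At the end, for the whole second after the job is handed in: The rail rests flat, within 0.04 rad of the stand's line and its free end within about 7 mm of it, the post within 8 mm of the fork's seat centre, the gate within 0.12 rad of shut, everything at rest (horizontal distance between rail_seat and stand below 0.008 m and angle between the y axis of rail and the y axis of stand, either way round below 0.04 rad and x of rail_end in the frame of stand above -0.007 m and angle between rail's own z axis and vertical below 0.05 rad and value of joint gate below 0.12 rad and linear speed of rail below 0.02 m/s); the robot touches nothing.
It fails at once if the rail is lifted or tipped off the counter (either end more than 15 mm up) (height (world z) of any of rail_seat, rail_end above 0.015 m).
It fails at once if the lamp bar is bumped (over 5 N) (contact force between any of the arm, the fingers, rail and lamp above 5 N).
It fails at once if a bystander is moved more than 30 mm (distance of any of case, glasses, spray, driver from where it was at the start of the episode above 0.03 m).
It also fails if it takes over 69 s, if anything falls off the work surface, if the arm or the gripper's body presses on something with over 40 N, if the wrist force passes 120 N, or if a joint passes its speed limit or range.

## Working session

There is one attempt and no reset: what is moved stays moved. The work goes in short steps, Python scripts to look and compute and a tool call to move; the robot and the scene stay as the last step left them, time stands still between calls to the robot, and variables do not carry over. Pictures are saved under pics/ and viewed, and the job is handed in when it is done.

Besides the shell and the picture viewer there is one more tool, called after ">>>" as a command line: name --argument value ..., lists and objects as JSON in quotes. arm_command: Moves the arm, as the interface text tells. Its arguments: {"type":"object","properties":{"series":{"type":"array"}},"required":["series"]}

```bash
mkdir -p pics; ls; python3 - <<'E'
from workcell import robot
import cv2,numpy as np
s=robot.read_state();print(s)
for n in ("side","top"):
    f=robot.grab_frame(n)
    cv2.imwrite(f"pics/{n}0.png",f["img"][:,:,::-1]);print(n,f["K"],f["eye"],f["attitude"])
    for t in ["stand","lamp","rail","rail_rest","gate","gate_pin","case","spray","driver","glasses"]:
        r=robot.silhouettes(t,f);print(t,[(round(q["conf"],2),np.round(q["centre"]).tolist(),int(q["region"].sum())) for q in r][:4])
E
```

```text
pics
{'time': 0.0, 'joint_positions': array([-1.24791482e+00,  2.64764813e-01,  1.60535703e+00,  3.05578798e-07,
        1.27369326e+00, -3.68829713e-02]), 'joint_vel': array([ 0.00110338,  0.00032242, -0.00016748,  0.00027267, -0.00042123,
       -0.002364  ]), 'tau': array([-9.17383040e-04, -5.02106023e+01, -3.56868911e+01,  7.25182635e-02,
        2.95590190e-02, -1.59598380e-04]), 'position': array([ 237.41463406, -631.09310264,  226.88933214]), 'tcp_rot': array([-0.12662287,  0.69647478, -0.69491927,  0.12639911]), 'wrist_force': array([-0.96100213,  0.19724248,  0.73123838]), 'torque': array([-5.04919588e-03,  2.66047966e-04,  2.18951295e-05]), 'gripper_width': 0.9952094136725064}
side [[474.81707478   0.         322.07583939]
 [  0.         474.81707478 239.23399467]
 [  0.           0.           1.        ]] [301.98252107 940.98357414 972.87278625] [-0.12931742  0.90546342 -0.40119426  0.04955974]
stand [(0.7, [294.0, 247.0], 2545)]
lamp [(0.62, [294.0, 245.0], 1695), (0.17, [297.0, 252.0], 2796)]
rail []
rail_rest [(0.81, [331.0, 265.0], 1420)]
gate [(0.52, [330.0, 231.0], 1
[... 261 characters left out ...]
, 264.0], 198)]
top [[441.13041245   0.         319.46972214]
 [  0.         441.13041245 229.19872918]
 [  0.           0.           1.        ]] [ 375.49036157   -3.67811733 1047.17746187] [-0.69765578  0.70995146 -0.06872931  0.067243  ]
stand [(0.67, [297.0, 205.0], 4219)]
lamp [(0.64, [292.0, 205.0], 3477), (0.61, [315.0, 260.0], 1361)]
rail [(0.84, [312.0, 256.0], 1602)]
rail_rest [(0.81, [307.0, 256.0], 1642)]
gate [(0.66, [370.0, 239.0], 184)]
gate_pin [(0.57, [366.0, 237.0], 176)]
case [(0.86, [365.0, 155.0], 1790)]
spray [(0.92, [149.0, 254.0], 436)]
driver [(0.69, [308.0, 251.0], 1698), (0.66, [488.0, 295.0], 400)]
glasses [(0.83, [269.0, 150.0], 41), (0.73, [311.0, 256.0], 1565)]
```

```bash
python3 - <<'E'
import cv2
a=cv2.imread("pics/top0.png");cv2.imwrite("pics/top0z.png",cv2.resize(a[120:320,180:420],None,fx=3.3,fy=3,interpolation=cv2.INTER_CUBIC)[:, :800])
a=cv2.imread("pics/side0.png");cv2.imwrite("pics/side0z.png",cv2.resize(a[170:370,200:440],None,fx=3.3,fy=3,interpolation=cv2.INTER_CUBIC))
E
```

```text
(no output)
```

View pics/top0.png

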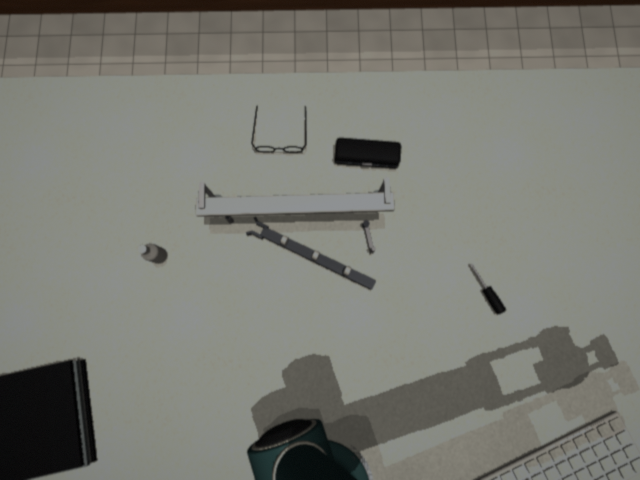

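View pics/top0z.png

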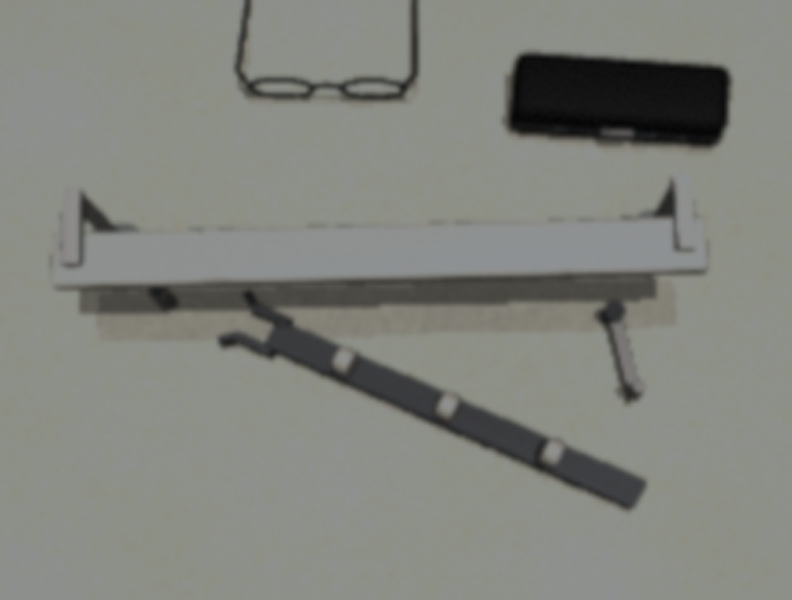

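View pics/side0z.png

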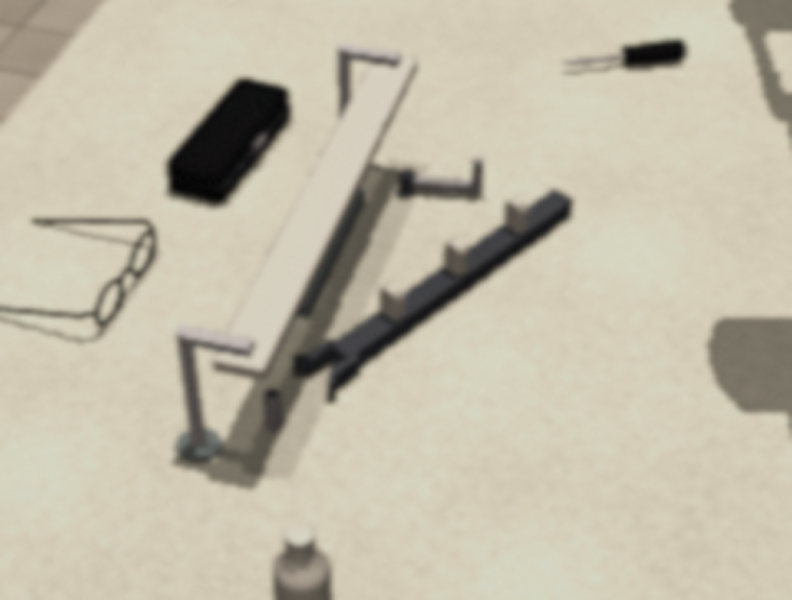

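```bash
cat > h.py <<'E'
import numpy as np,cv2
from scipy.spatial.transform import Rotation as R
from scipy.optimize import least_squares
CAM={"side":dict(K=np.array([[474.817,0,322.076],[0,474.817,239.234],[0,0,1]]),eye=np.array([301.9825,940.9836,972.8728]),q=[-0.12931742,0.90546342,-0.40119426,0.04955974]),
"top":dict(K=np.array([[441.1304,0,319.4697],[0,441.1304,229.1987],[0,0,1]]),eye=np.array([375.49036,-3.67812,1047.17746]),q=[-0.69765578,0.70995146,-0.06872931,0.067243])}
def proj(c,P):
    if isinstance(c,str):c=CAM[c]
    P=np.atleast_2d(P);M=R.from_quat(c["q"]).as_matrix()
    p=(P-c["eye"])@M
    return (p/p[:,2:])[:,:3]@c["K"].T[:,:2]
def ray(c,uv,z):
    if isinstance(c,str):c=CAM[c]
    M=R.from_quat(c["q"]).as_matrix();d=M@np.linalg.solve(c["K"],[*uv,1]);return c["eye"]+d*(z-c["eye"][2])/d[2]
def wcam(f,s):
    T=np.array(f["tool_from_camera"]);Rt=R.from_quat(s["tcp_rot"]).as_matrix()
    return dict(K=np.array(f["K"]),eye=np.array(s["position"])+Rt@T[:3,3],q=R.from_matrix(Rt@T[:3,:3]).as_quat())
def W(pose,P):
    x,y,t=pose;P=np.atleast_2d(P).astype(float);c,s=np.cos(t),np.sin(t)
    return np.c_[x+c*P[:,0]-s*P[:,1],y+s*P[:,0]+c*P[:,1],P[:,2]]
def gatep(a,r,z): return [-20-r*np.sin(a),-325+r*np.cos(a),z]
def box(x0,x1,y0,y1,z0,z1): return [[x,y,z] for z in(z0,z1) for x,y in((x0,y0),(x1,y0),(x1,y1),(x0,y1))]
def wire(img,c,pose,b,col):
    p=np.round(proj(c,W(pose,b))*8).astype(int)
    for i in range(4):
        for a,d in((i,(i+1)%4),(4+i,4+(i+1)%4),(i,4+i)):cv2.line(img,tuple(map(int,p[a])),tuple(map(int,p[d])),col,1,cv2.LINE_AA,3)
def draw(img,c,st,ra,g):
    for b in(box(-15,25,-375,50,120,135),box(13,25,-300,-130,0,18),box(-7,7,-7,7,0,45)):wire(img,c,st,b,(0,0,255))
    for b in(box(-12,12,-300,-8,0,26),*[box(-10,10,y-6,y+6,26,62) for y in(-70,-150,-230)]):wire(img,c,ra,b,(0,255,0))
    wire(img,c,ra,box(-23,23,-8,25,0,25),(0,255,255))
    p=proj(c,W(st,[gatep(0,0,26),gatep(g,65,20),gatep(g,65,50)]))
    for q in p:cv2.circle(img,tuple(int(round(v)) for v in q),2,(255,0,0),1)
E
cat > fit.py <<'E'
from h import *
zt=lambda u,v:(u/3.3+180-.0,v/3+120)
zs=lambda u,v:(u/3.3+200,v/3+170)
obs=[]
def res(v):
    st,ra,g=v[:3],v[3:6],v[6];o=[]
    S=[("top",zt(55,287),[-15,50,135]),("top",zt(706,270),[-15,-375,135]),("top",zt(152,290),[0,0,45]),
       ("top",zt(612,308),[-20,-325,26]),("side",zs(405,177),[-20,-325,26]),("side",zs(416,65),[-15,-375,135]),("side",zs(275,392),[0,0,45])]
    for c,uv,P in S:o+=list(proj(c,W(st,P))[0]-uv)
    G=[("top",zt(637,388)),("side",zs(478,160))]
    for c,uv in G:o+=list(proj(c,W(st,gatep(g,65,50)))[0]-uv)
    Q=[("top",zt(344,352),[0,-70,62]),("top",zt(449,397),[0,-150,62]),("top",zt(553,442),[0,-230,62]),
       ("top",zt(646,484),[12,-300,26]),("top",zt(633,508),[-12,-300,10]),
       ("side",zs(393,290),[0,-70,62]),("side",zs(457,244),[0,-150,62]),("side",zs(517,204),[0,-230,62]),("side",zs(570,200),[-12,-300,26])]
    for c,uv,P in Q:o+=list(proj(c,W(ra,P))[0]-uv)
    return np.array(o)
p0=[*ray("top",zt(152,290),45)[:2],0,*ray("top",zt(250,330),25)[:2],-.5,2.0]
r=least_squares(res,p0,x_scale=[10,10,.1,10,10,.1,.3],loss="soft_l1")
print(np.round(r.x,3));print(np.round(res(r.x),1).tolist())
for n in("top","side"):
    im=cv2.imread(f"pics/{n}0.png");draw(im,n,r.x[:3],r.x[3:6],r.x[6])
    im=im[120:320,180:420] if n=="top" else im[170:370,200:440]
    cv2.imwrite(f"pics/{n}_fit.png",cv2.resize(im,None,fx=3.3,fy=3,interpolation=cv2.INTER_CUBIC))
E
python3 fit.py
```

```text
[ 6.02599e+02  2.08717e+02  1.20000e-02  5.80687e+02  1.35799e+02
 -4.79000e-01  1.73800e+00]
[-2.8, 0.1, 0.1, 0.0, 0.2, 0.7, -0.0, 0.8, 0.3, -1.9, 0.3, -3.2, -1.2, -0.2, -0.4, -0.7, -0.2, -0.6, -0.4, 0.8, -0.7, 1.4, -0.2, 2.2, 0.3, -1.4, -1.0, 0.4, -1.5, -2.8, -1.1, -2.1, -0.7, -2.5, 0.7, -1.5]
```

```bash
sleep 1
```

```text
(no output)
```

View pics/top_fit.png

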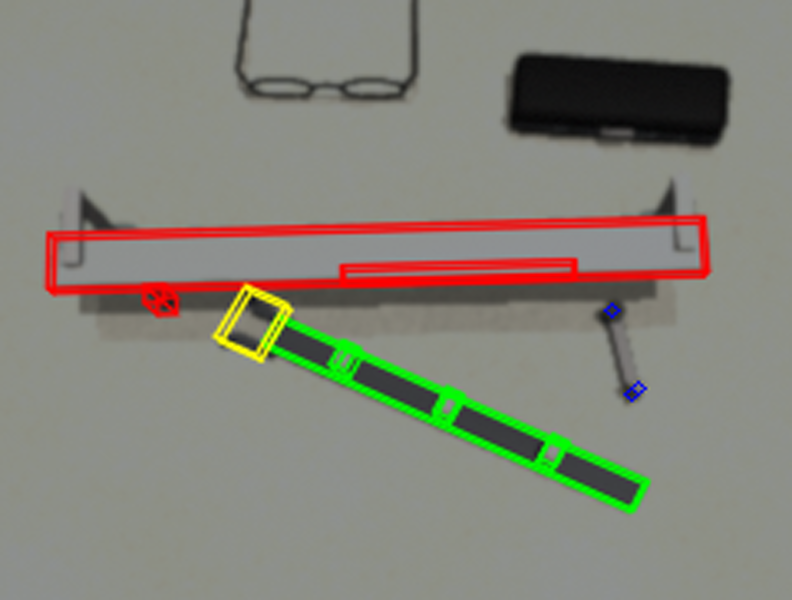

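View pics/side_fit.png

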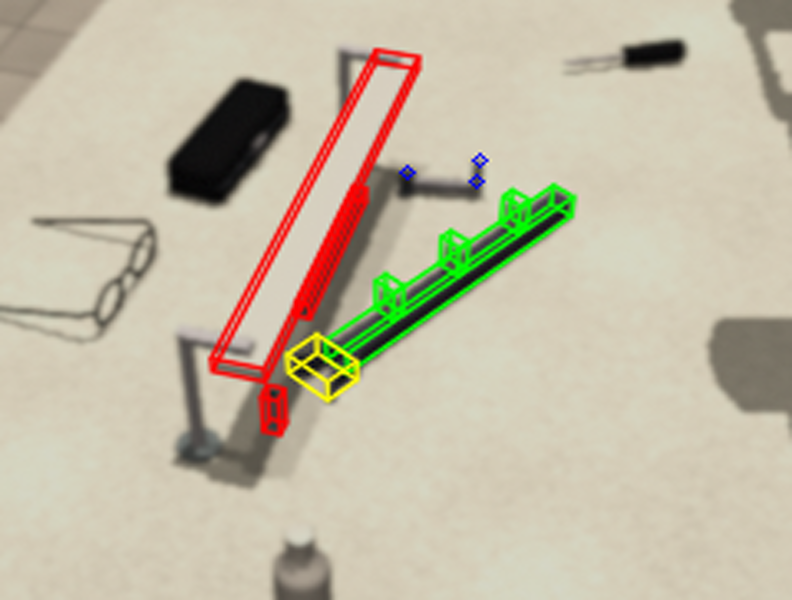

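```bash
cat >> h.py <<'E'
def tool(yaw,lean,flip=1):
    # yaw: heading of line (y axis dir rotated by yaw); lean toward robot; tool y=approach, z=jaw
    ry=np.array([-np.sin(yaw),np.cos(yaw),0]);rx=np.array([np.cos(yaw),np.sin(yaw),0])
    ty=np.sin(lean)*rx-np.cos(lean)*np.array([0,0,1]);tz=flip*ry;tx=np.cross(ty,tz)
    return np.c_[tx,ty,tz]
def rel(pos,Rt,s=None):
    if s is None:
        from workcell import robot; s=robot.read_state()
    R0=R.from_quat(s["tcp_rot"]).as_matrix()
    d=R0.T@(np.array(pos)-s["position"]);rv=R.from_matrix(R0.T@Rt).as_rotvec()
    print("t",s["time"],"pos",np.round(s["position"],1),"F",np.round(s["wrist_force"],1),"w",round(s["gripper_width"]*88.1,1))
    print("delta m",np.round(d/1000,4).tolist(),"rot",np.round(rv,4).tolist(),"deg",np.degrees(np.linalg.norm(rv)).round(1))
    return d,rv
E
python3 - <<'E'
from h import *
from workcell import robot
s=robot.read_state();print(R.from_quat(s["tcp_rot"]).as_matrix().round(3))
f=robot.grab_frame("wrist");print(np.round(f["tool_from_camera"],3),f["K"])
for fl in(1,-1):rel([420,0,250],tool(-.479,.6,fl))
E
```

```text
[[-0.936 -0.     0.352]
 [-0.352  0.    -0.936]
 [ 0.    -1.    -0.   ]]
[[-1.00000e-03  9.51000e-01  3.10000e-01 -8.11690e+01]
 [-1.00000e-03 -3.10000e-01  9.51000e-01 -1.55744e+02]
 [ 1.00000e+00  1.00000e-03  1.00000e-03  8.16000e-01]
 [ 0.00000e+00  0.00000e+00  0.00000e+00  1.00000e+00]] [[368.40742982   0.         316.81882484]
 [  0.         368.40742982 236.02696508]
 [  0.           0.           1.        ]]
t 1.15 pos [ 237.7 -631.8  228.2] F [ 0.1 -0.5  0.7] w 88.4
delta m [-0.3931, -0.0218, -0.5271] rot [0.6863, -2.2186, -0.306] deg 134.2
t 1.15 pos [ 237.7 -631.8  228.2] F [ 0.1 -0.5  0.7] w 88.4
delta m [-0.3931, -0.0218, -0.5271] rot [0.2515, 0.8129, 0.564] deg 58.5
```

```bash
python3 - <<'E'
from h import *
d,rv=rel([410,30,250],tool(-.3,.6,-1))
E
```

```text
t 1.15 pos [ 237.7 -631.8  228.2] F [ 0.1 -0.5  0.7] w 88.4
delta m [-0.3943, -0.0218, -0.5587] rot [0.1979, 0.6396, 0.5778] deg 50.7
```

>>> arm_command --series '[{"delta_pos": [-0.0394,-0.0022,-0.0559],"rotation": [0.02,0.064,0.058],"fingers": 0.088},{"delta_pos": [-0.0789,-0.0044,-0.1117],"rotation": [0.04,0.128,0.116],"fingers": 0.088},{"delta_pos": [-0.1183,-0.0065,-0.1676],"rotation": [0.059,0.192,0.173],"fingers": 0.088},{"delta_pos": [-0.1577,-0.0087,-0.2235],"rotation": [0.079,0.256,0.231],"fingers": 0.088},{"delta_pos": [-0.1972,-0.0109,-0.2794],"rotation": [0.099,0.32,0.289],"fingers": 0.088},{"delta_pos": [-0.2366,-0.0131,-0.3352],"rotation": [0.119,0.384,0.347],"fingers": 0.088},{"delta_pos": [-0.276,-0.0153,-0.391],"rotation": [0.139,0.448,0.404],"fingers": 0.088},{"delta_pos": [-0.3154,-0.0174,-0.447],"rotation": [0.158,0.512,0.462],"fingers": 0.088},{"delta_pos": [-0.3549,-0.0196,-0.5028],"rotation": [0.178,0.576,0.52],"fingers": 0.088},{"delta_pos": [-0.3943,-0.0218,-0.5587],"rotation": [0.198,0.64,0.578],"fingers": 0.088}]'

```text
time: 2.4
position: [380.2, -82.1, 244.0]
tcp_rot: [-0.277, -0.642, 0.708, -0.102]
wrist_force: [0.9, 0.7, -0.8]
gripper_width: 0.993
```

```bash
python3 - <<'E'
from h import *
d,rv=rel([410,30,250],tool(-.3,.6,-1))
from workcell import robot
print(robot.read_state()["joint_positions"].round(2))
E
```

```text
t 2.4 pos [380.2 -82.1 244. ] F [ 0.9  0.7 -0.8] w 87.5
delta m [-0.004, -0.0077, -0.1158] rot [0.0003, 0.0419, 0.05] deg 3.7
[-0.25 -0.77  2.47 -0.03  0.89  1.59]
```

>>> arm_command --series '[{"delta_pos": [-0.002,-0.004,-0.055],"rotation": [0,0.02,0.025],"fingers": 0.088},{"delta_pos": [-0.004,-0.008,-0.11],"rotation": [0,0.04,0.05],"fingers": 0.088},{"delta_pos": [-0.004,-0.008,-0.115],"rotation": [0,0.042,0.05],"fingers": 0.088},{"delta_pos": [-0.004,-0.008,-0.115],"rotation": [0,0.042,0.05],"fingers": 0.088}]'

```text
time: 2.9
position: [409.5, 30.7, 249.6]
tcp_rot: [-0.303, -0.638, 0.699, -0.107]
wrist_force: [-0.6, -0.8, -1.1]
gripper_width: 1.001
```

```bash
python3 - <<'E'
from h import *
from workcell import robot
s=robot.read_state();f=robot.grab_frame("wrist")
c=wcam(f,s);np.savez("w1.npz",**c)
print(s["joint_positions"].round(2),s["position"].round(1),s["joint_vel"].round(3))
cv2.imwrite("pics/w1.png",f["img"][:,:,::-1]);im=f["img"][:,:,::-1].copy()
draw(im,c,(602.6,208.7,.012),(580.7,135.8,-.479),1.74);cv2.imwrite("pics/w1f.png",im)
E
```

```text
[ 0.27 -0.67  2.44 -0.4   0.89  2.31] [409.5  30.7 249.6] [-0.085 -0.015  0.014  0.021  0.014 -0.065]
```

View pics/w1.png

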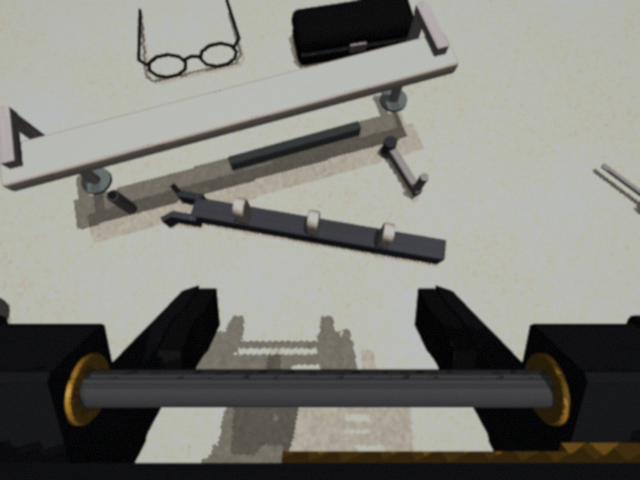

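View pics/w1f.png

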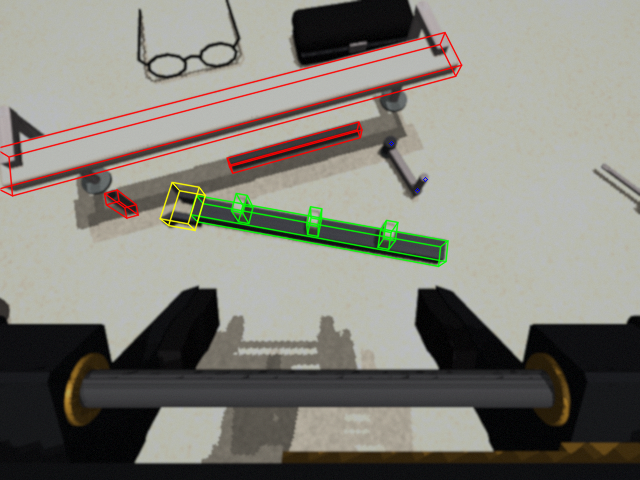

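```bash
python3 - <<'E'
import cv2
a=cv2.imread("pics/w1.png")
cv2.imwrite("pics/w1a.png",cv2.resize(a[160:280,60:260],None,fx=4,fy=4,interpolation=cv2.INTER_CUBIC))
cv2.imwrite("pics/w1b.png",cv2.resize(a[120:270,270:470],None,fx=4,fy=4,interpolation=cv2.INTER_CUBIC))
E
```

```text
(no output)
```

View pics/w1a.png

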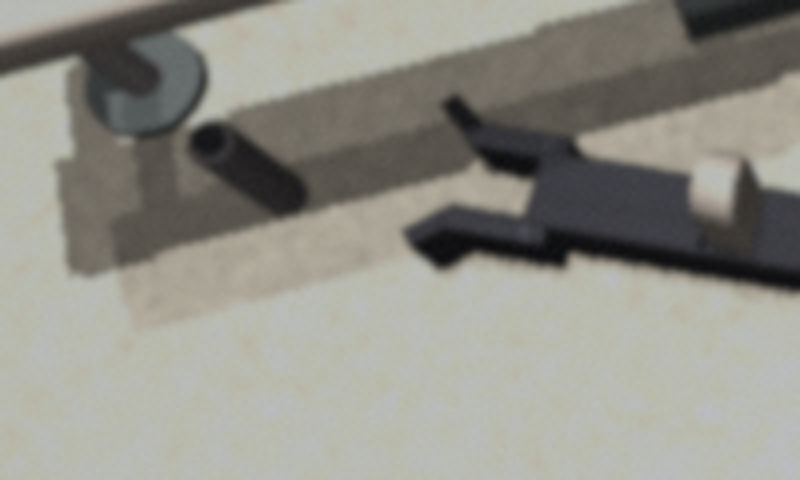

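View pics/w1b.png

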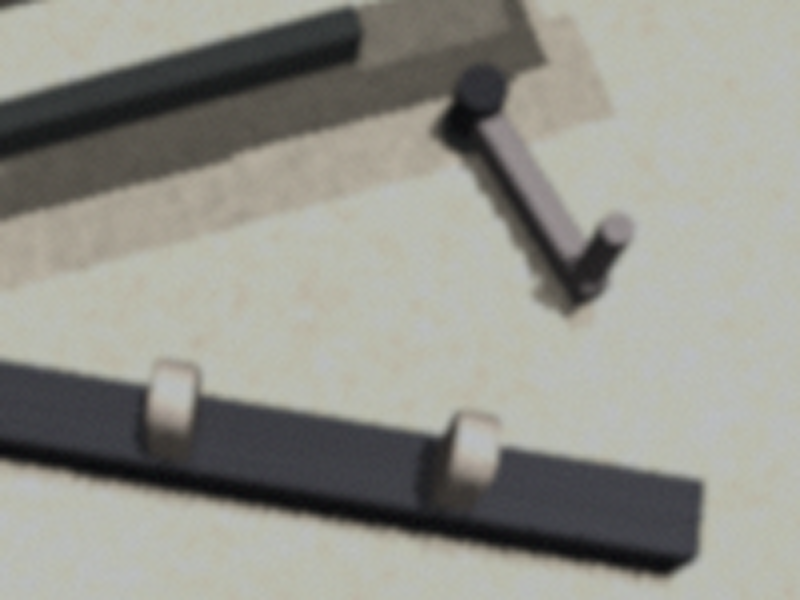

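```bash
cat > fit2.py <<'E'
from h import *
c=dict(np.load("w1.npz"))
A=lambda u,v:np.array((u/4+60-.4,v/4+160-.4));B=lambda u,v:np.array((u/4+270-.4,v/4+120-.4))
def res(v):
    st,ra,g=v[:3],v[3:6],v[6];o=[]
    for uv,P in [(A(211,140),[0,0,45]),(A(287,198),[0,0,0]),(B(482,86),[-20,-325,26]),(B(361,60),[13,-300,0]),(B(617,228),gatep(g,65,50))]:
        o+=list(proj(c,W(st,P))[0]-uv)
    for uv,P in [(B(702,481),[12,-300,26]),(B(177,373),[0,-150,62]),(B(476,427),[0,-230,62]),(A(722,172),[0,-70,62])]:
        o+=list(proj(c,W(ra,P))[0]-uv)
    for uv,x,z in[(B(60,367),12,26),(B(620,468),12,26),(A(640,165),12,26)]:
        p=proj(c,W(ra,[[x,-8,z],[x,-300,z]]));d=p[1]-p[0];d/=np.linalg.norm(d);w=uv-p[0];o.append(d[0]*w[1]-d[1]*w[0])
    return np.array(o)
r=least_squares(res,[602.6,208.7,.012,580.7,135.8,-.479,1.74],x_scale=[10,10,.1,10,10,.1,.3],loss="soft_l1")
print(np.round(r.x,3));print(np.round(res(r.x),1).tolist())
im=cv2.imread("pics/w1.png");draw(im,c,r.x[:3],r.x[3:6],r.x[6])
cv2.imwrite("pics/w1g.png",cv2.resize(im[110:280,60:470],None,fx=1.95,fy=1.95,interpolation=cv2.INTER_CUBIC))
E
python3 fit2.py
```

```text
[ 6.04968e+02  2.07756e+02  1.40000e-02  5.80674e+02  1.37094e+02
 -4.73000e-01  1.72500e+00]
[-0.5, 0.1, 0.2, -0.2, 0.5, -0.1, -0.1, 0.4, -0.1, -0.3, 1.4, -0.5, -1.0, 2.8, 0.7, 2.7, -2.2, -0.1, 0.3, 1.0, 1.2]
```

View pics/w1g.png

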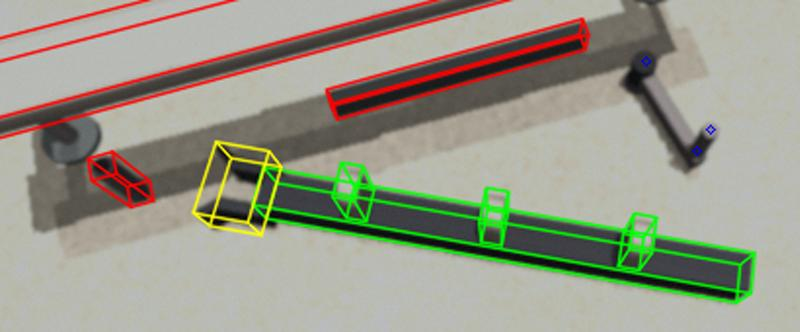

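```bash
python3 - <<'E'
s=open('fit2.py').read()
s=s.replace("""        o+=list(proj(c,W(ra,P))[0]-uv)
    for uv,x""","""        e=proj(c,W(ra,P))[0]-uv
        if P[2]>50:e=e*[1,.1]
        o+=list(e)
    for uv,x""").replace("(B(702,481),[12,-300,26]),","(B(702,481),[12,-300,26]),(A(578,155),[12,-8,26]),(A(528,222),[-12,-8,26]),(B(672,553),[-12,-300,26]),")
open('fit2.py','w').write(s)
E
python3 fit2.py
```

```text
[ 6.04968e+02  2.07756e+02  1.40000e-02  5.79256e+02  1.36725e+02
 -4.70000e-01  1.72500e+00]
[-0.5, 0.1, 0.2, -0.2, 0.5, -0.1, -0.1, 0.4, -0.1, -0.3, 2.3, -0.2, -8.9, -2.1, -2.0, 0.4, 8.0, 2.4, -0.2, 0.4, 1.6, 0.3, -1.5, 0.1, -0.3, 0.9, 0.4]
```

View pics/w1g.png

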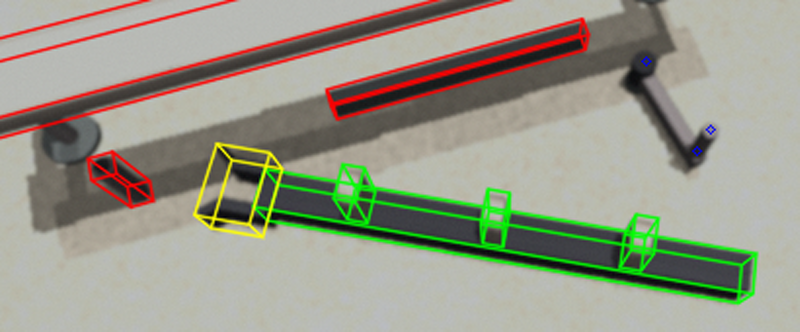

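>>> arm_command --series '[{"delta_pos": [0,0,0],"rotation": [0,-0.18,0],"fingers": 0.044},{"delta_pos": [0,0,0],"rotation": [0,-0.36,0],"fingers": 0.044},{"delta_pos": [0,0,0],"rotation": [0,-0.54,0],"fingers": 0.044},{"delta_pos": [0,0,0],"rotation": [0,-0.72,0],"fingers": 0.044},{"delta_pos": [0,0,0],"rotation": [0,-0.9,0],"fingers": 0.044},{"delta_pos": [0,0,0],"rotation": [0,-1.08,0],"fingers": 0.044},{"delta_pos": [0,0,0],"rotation": [0,-1.26,0],"fingers": 0.044},{"delta_pos": [0,0,0],"rotation": [0,-1.44,0],"fingers": 0.044},{"delta_pos": [0,0,0],"rotation": [0,-1.62,0],"fingers": 0.044},{"delta_pos": [0,0,0],"rotation": [0,-1.8,0],"fingers": 0.044}]'

```text
time: 4.2
position: [409.1, 25.6, 249.3]
tcp_rot: [0.36, -0.313, 0.674, -0.564]
wrist_force: [-0.9, 0.4, -0.9]
gripper_width: 0.498
```

```bash
python3 - <<'E'
from h import *
from workcell import robot
print(robot.read_state()["joint_positions"].round(2))
T=tool(-.47,.84,1);rel(np.array([508,5,51])-83*T[:,1],T)
E
```

```text
[ 0.26 -0.67  2.44 -0.4   0.89  0.5 ]
t 4.2 pos [409.1  25.6 249.3] F [-0.9  0.4 -0.9] w 43.9
delta m [-0.0307, 0.1404, -0.0414] rot [0.0692, -1.2002, -0.2752] deg 70.7
```

>>> arm_command --series '[{"delta_pos": [-0.004,0.018,-0.005],"rotation": [0.009,-0.15,-0.034],"fingers": 0.044},{"delta_pos": [-0.008,0.035,-0.01],"rotation": [0.017,-0.3,-0.069],"fingers": 0.044},{"delta_pos": [-0.0115,0.053,-0.0155],"rotation": [0.026,-0.45,-0.103],"fingers": 0.044},{"delta_pos": [-0.0154,0.07,-0.021],"rotation": [0.035,-0.6,-0.138],"fingers": 0.044},{"delta_pos": [-0.019,0.088,-0.026],"rotation": [0.043,-0.75,-0.172],"fingers": 0.044},{"delta_pos": [-0.023,0.105,-0.031],"rotation": [0.052,-0.9,-0.206],"fingers": 0.044},{"delta_pos": [-0.027,0.123,-0.036],"rotation": [0.06,-1.05,-0.24],"fingers": 0.044},{"delta_pos": [-0.0307,0.1404,-0.0414],"rotation": [0.0692,-1.2002,-0.2752],"fingers": 0.044},{"delta_pos": [-0.0307,0.1404,-0.0414],"rotation": [0.0692,-1.2002,-0.2752],"fingers": 0.044},{"delta_pos": [-0.0307,0.1404,-0.0414],"rotation": [0.0692,-1.2002,-0.2752],"fingers": 0.044}]'

```text
time: 5.45
position: [468.3, 44.5, 113.0]
tcp_rot: [0.698, 0.121, 0.431, -0.558]
wrist_force: [0.5, 0.7, 0.9]
gripper_width: 0.498
```

```bash
python3 - <<'E'
from h import *
from workcell import robot
print(robot.read_state()["joint_positions"].round(2))
T=tool(-.47,.84,1);rel(np.array([508,5,51])-3*T[:,1],T)
s=robot.read_state();f=robot.grab_frame("wrist");c=wcam(f,s)
im=f["img"][:,:,::-1].copy();cv2.imwrite("pics/w2.png",im)
draw(im,c,(605,207.8,.014),(579.4,136.8,-.47),1.725);cv2.imwrite("pics/w2f.png",im)
E
```

```text
[ 0.52 -0.21  2.57 -1.26  0.72  0.42]
t 5.45 pos [468.3  44.5 113. ] F [0.5 0.7 0.9] w 43.9
delta m [-0.0097, 0.0785, -0.0161] rot [0.0155, -0.0074, -0.0102] deg 1.1
```

View pics/w2f.png

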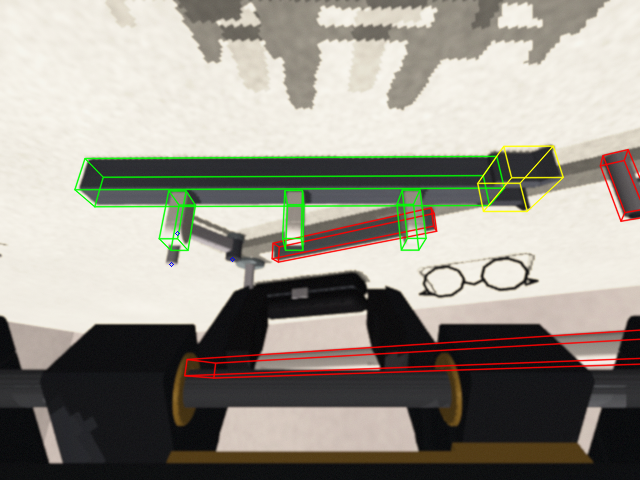

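```bash
python3 - <<'E'
from h import *
T=tool(-.47,.6,1);rel(np.array([509,4.5,50])-63*T[:,1],T)
E
```

```text
t 5.5 pos [468.5  44.9 113.5] F [-0.6  0.4  0.4] w 44.1
delta m [0.0044, 0.0219, -0.0173] rot [0.0134, -0.0092, 0.2305] deg 13.2
```

>>> arm_command --series '[{"delta_pos": [0.002,0.011,-0.009],"rotation": [0.007,-0.005,0.115],"fingers": 0.044},{"delta_pos": [0.0044,0.022,-0.0173],"rotation": [0.0134,-0.009,0.23],"fingers": 0.044},{"delta_pos": [0.0044,0.022,-0.0173],"rotation": [0.0134,-0.009,0.23],"fingers": 0.044}]'

```text
time: 5.88
position: [479.1, 20.9, 104.0]
tcp_rot: [0.705, 0.047, 0.362, -0.609]
wrist_force: [0.5, 0.4, -0.0]
gripper_width: 0.502
```

```bash
python3 - <<'E'
from h import *
from workcell import robot
print(robot.read_state()["joint_positions"].round(2))
T=tool(-.47,.6,1);rel(np.array([509,4.5,50])-3*T[:,1],T)
E
```

```text
[ 0.27 -0.24  2.49 -0.79  0.57 -0.22]
t 5.875 pos [479.1  20.9 104. ] F [ 0.5  0.4 -0. ] w 44.3
delta m [-0.0025, 0.0608, -0.0012] rot [-0.0024, -0.0016, 0.0023] deg 0.2
```

Good margins now. Advance and grip.

>>> arm_command --series '[{"delta_pos": [-0.001,0.02,-0.001],"rotation": [0,0,0],"fingers": 0.044},{"delta_pos": [-0.0025,0.04,-0.001],"rotation": [0,0,0],"fingers": 0.044},{"delta_pos": [-0.0025,0.055,-0.001],"rotation": [0,0,0],"fingers": 0.044},{"delta_pos": [-0.0025,0.061,-0.001],"rotation": [0,0,0],"fingers": 0.044},{"delta_pos": [-0.0025,0.061,-0.001],"rotation": [0,0,0],"fingers": 0.044}]'

```text
time: 6.5
position: [506.0, 5.9, 50.1]
tcp_rot: [0.706, 0.047, 0.36, -0.608]
wrist_force: [0.2, 0.4, -0.6]
gripper_width: 0.498
```

```bash
python3 - <<'E'
from h import *
from workcell import robot
s=robot.read_state();f=robot.grab_frame("wrist");c=wcam(f,s)
T=tool(-.47,.6,1);rel(np.array([509,4.5,50])-3*T[:,1],T)
im=f["img"][:,:,::-1].copy()
draw(im,c,(605,207.8,.014),(579.4,136.8,-.47),1.725);cv2.imwrite("pics/w3f.png",im)
E
```

```text
t 6.55 pos [506.    6.1  50.2] F [-0.1 -0.1  0.3] w 44.2
delta m [0.0027, -0.0009, -0.0001] rot [-0.0008, 0.003, 0.0011] deg 0.2
```

View pics/w3f.png

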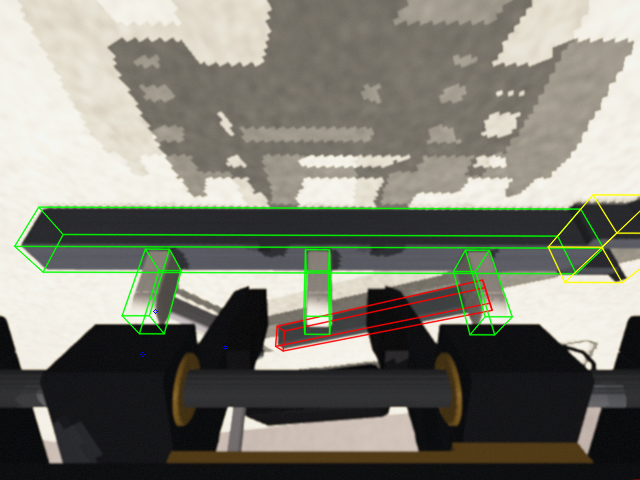

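>>> arm_command --series '[{"delta_pos": [0,0,0],"rotation": [0,0,0],"fingers": 0.02},{"delta_pos": [0,0,0],"rotation": [0,0,0],"fingers": 0.005},{"delta_pos": [0,0,0],"rotation": [0,0,0],"fingers": 0.005},{"delta_pos": [0,0,0],"rotation": [0,0,0],"fingers": 0.005},{"delta_pos": [0,0,0],"rotation": [0,0,0],"fingers": 0.005}]'

```text
time: 7.18
position: [505.8, 6.4, 49.4]
tcp_rot: [0.706, 0.047, 0.359, -0.608]
wrist_force: [0.5, -0.1, 0.1]
gripper_width: 0.059
```

```bash
python3 - <<'E'
from h import *
from workcell import robot
s=robot.read_state();print(s["time"],s["position"],s["gripper_width"]*88.1,s["wrist_force"])
f=robot.grab_frame("top");im=f["img"][:,:,::-1].copy()
cv2.imwrite("pics/top1.png",cv2.resize(im[120:320,180:420],None,fx=3.3,fy=3,interpolation=cv2.INTER_CUBIC))
# rail frame offset of grip
E
```

```text
7.175 [505.75191071   6.36479732  49.41448249] 5.2300574522866174 [ 0.46446418 -0.10846565  0.0520711 ]
```

View pics/top1.png

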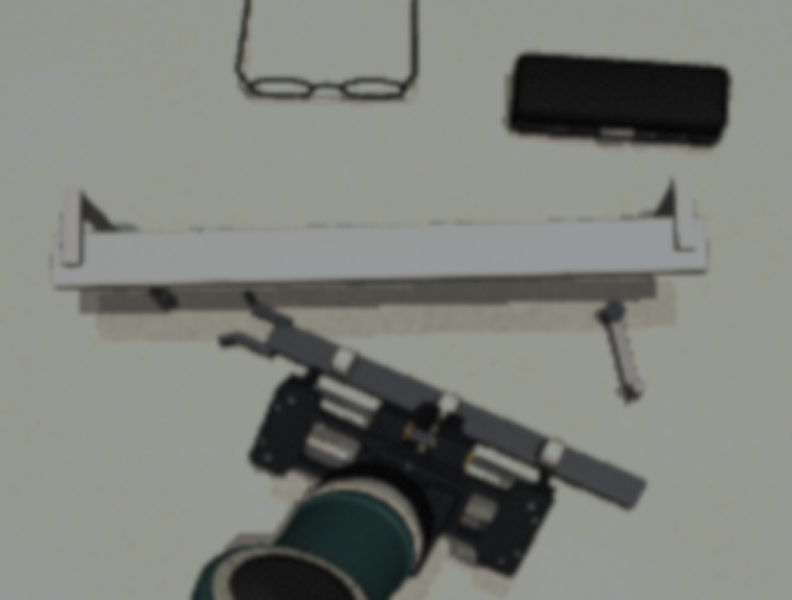

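```bash
python3 - <<'E'
from h import *
from workcell import robot
s=robot.read_state();f=robot.grab_frame("wrist");c=wcam(f,s)
im=f["img"][:,:,::-1].copy();cv2.imwrite("pics/w4.png",im)
Rt=R.from_quat(s["tcp_rot"]).as_matrix()
for p in([0,22,0],[0,3,0],[9,22,0],[-9,22,0]):
    q=proj(c,s["position"]+Rt@np.array(p))[0];print(p,q.round(1),(s["position"]+Rt@np.array(p)).round(1))
print(proj(c,W((579.4,136.8,-.47),[[0,-150,62],[-10,-150,26],[10,-150,62],[-10,-150,52],[10,-150,26]])).round())
cv2.imwrite("pics/w4z.png",cv2.resize(im[220:380,200:440],None,fx=3.3,fy=3.3,interpolation=cv2.INTER_CUBIC))
E
```

```text
[0, 22, 0] [317.  276.4] [516.9   0.7  31.3]
[0, 3, 0] [317.1 292.9] [507.3   5.6  46.9]
[9, 22, 0] [317.  291.8] [523.5  -2.6  36.3]
[-9, 22, 0] [317.  260.4] [510.2   4.1  26.2]
[[316. 327.]
 [316. 251.]
 [316. 335.]
 [316. 297.]
 [316. 272.]]
```

View pics/w4z.png

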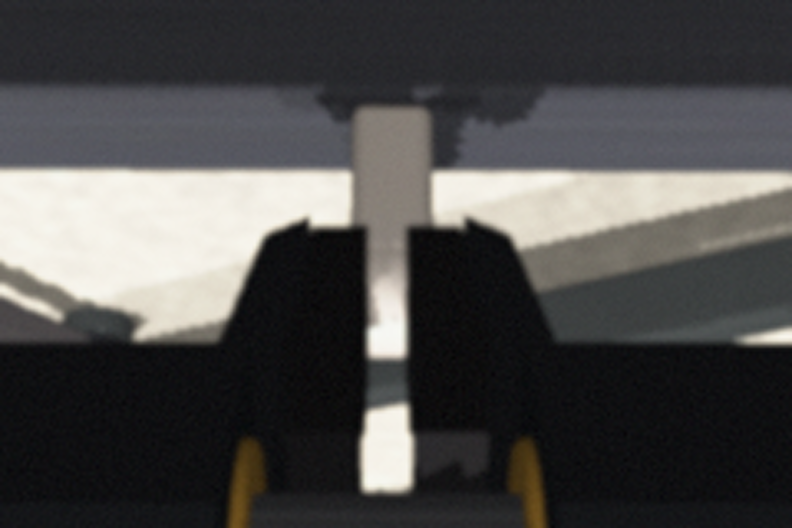

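```bash
python3 - <<'E'
from h import *
from workcell import robot
s=robot.read_state()
Rt=R.from_quat(s["tcp_rot"]).as_matrix()
for n,z0,o in(("top",(3.3,3),(180,120)),):
  for y in(-9,3,22):
    for x in(-9,9):
      q=proj(n,s["position"]+Rt@np.array([x,y,0]))[0];print(x,y,((q-o)*z0).round())
  q=proj(n,W((579.4,136.8,-.47),[[0,-150,62],[-10,-150,62],[10,-150,62]]));print(((q-o)*z0).round())
im=cv2.imread("pics/top1.png");cv2.imwrite("pics/top1z.png",cv2.resize(im[340:480,350:550],None,fx=4,fy=4,interpolation=cv2.INTER_CUBIC))
E
```

```text
-9 -9 [434. 425.]
9 -9 [443. 406.]
-9 3 [438. 419.]
9 3 [448. 400.]
-9 22 [445. 409.]
9 22 [454. 390.]
[[446. 401.]
 [440. 413.]
 [453. 389.]]
```

View pics/top1z.png

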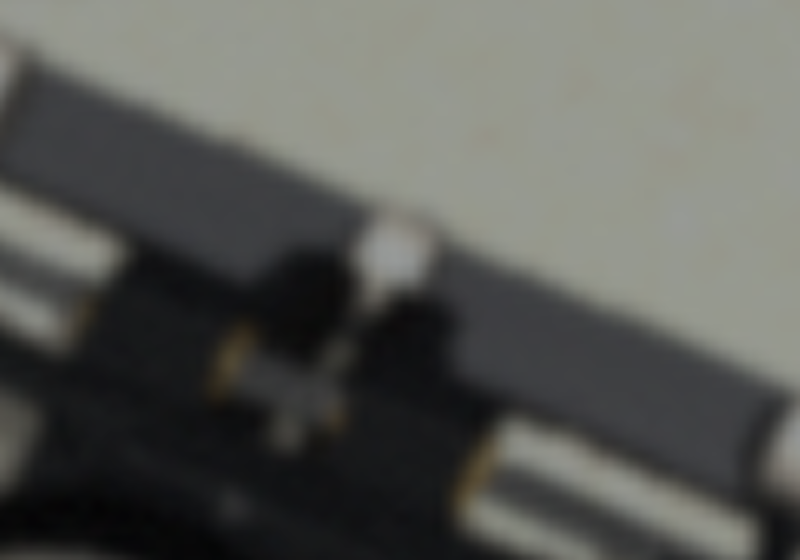

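>>> arm_command --series '[{"delta_pos": [0,-0.002,0],"rotation": [0,0,0],"fingers": 0.036},{"delta_pos": [0,-0.002,0],"rotation": [0,0,0],"fingers": 0.036},{"delta_pos": [0,-0.002,0],"rotation": [0,0,0],"fingers": 0.036},{"delta_pos": [0,-0.002,0],"rotation": [0,0,0],"fingers": 0.036},{"delta_pos": [0,0.005,0],"rotation": [0,0,0],"fingers": 0.036},{"delta_pos": [0,0.01,0],"rotation": [0,0,0],"fingers": 0.036},{"delta_pos": [0,0.012,0],"rotation": [0,0,0],"fingers": 0.036}]'

```text
time: 8.15
position: [511.7, 3.0, 38.9]
tcp_rot: [0.706, 0.047, 0.359, -0.608]
wrist_force: [-0.3, 0.1, 0.4]
gripper_width: 0.402
```

```bash
python3 - <<'E'
from h import *
from workcell import robot
s=robot.read_state();f=robot.grab_frame("wrist")
print(s["time"],s["position"],s["gripper_width"]*88.1,s["wrist_force"])
im=f["img"][:,:,::-1].copy();cv2.imwrite("pics/w5.png",im)
E
```

```text
8.15 [511.69523127   3.01718808  38.88658854] 35.441420357817684 [-0.2884922   0.11226093  0.41138196]
```

View pics/w5.png

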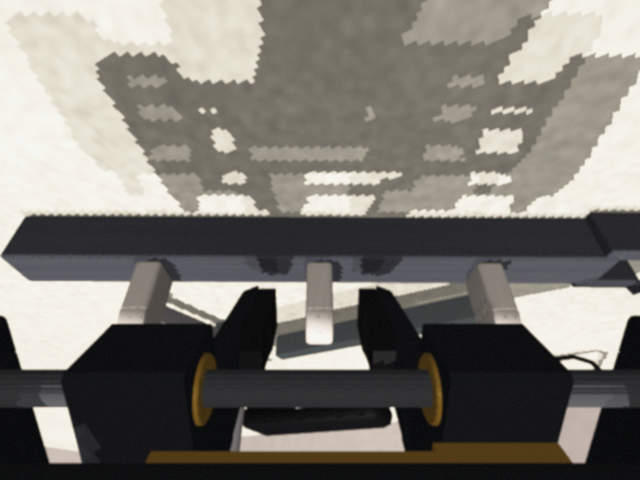

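>>> arm_command --series '[{"delta_pos": [0,0.003,0],"rotation": [0,0,0],"fingers": 0.036},{"delta_pos": [0,0.006,0],"rotation": [0,0,0],"fingers": 0.03},{"delta_pos": [0,0.007,0],"rotation": [0,0,0],"fingers": 0.005},{"delta_pos": [0,0.007,0],"rotation": [0,0,0],"fingers": 0.005},{"delta_pos": [0,0.007,0],"rotation": [0,0,0],"fingers": 0.005},{"delta_pos": [0,0.007,0],"rotation": [0,0,0],"fingers": 0.005}]'

```text
time: 8.95
position: [515.3, 1.5, 33.7]
tcp_rot: [0.706, 0.047, 0.359, -0.608]
wrist_force: [0.8, -0.4, -2.2]
gripper_width: 0.135
```

```bash
python3 - <<'E'
from h import *
from workcell import robot
s=robot.read_state();f=robot.grab_frame("wrist")
print(s["time"],s["position"],s["gripper_width"]*88.1,s["wrist_force"])
im=f["img"][:,:,::-1].copy();cv2.imwrite("pics/w6.png",im)
ra=(579.4,136.8,-.47);st=(605,207.8,.014)
print("post in rail",W((0,0,.47),[[st[0]-ra[0],st[1]-ra[1],0]]).round(1))
E
```

```text
8.95 [515.28539207   1.54478453  33.72362687] 11.884758010500054 [ 0.76531985 -0.37157334 -2.21373158]
post in rail [[-9.3 74.9  0. ]]
```

View pics/w6.png

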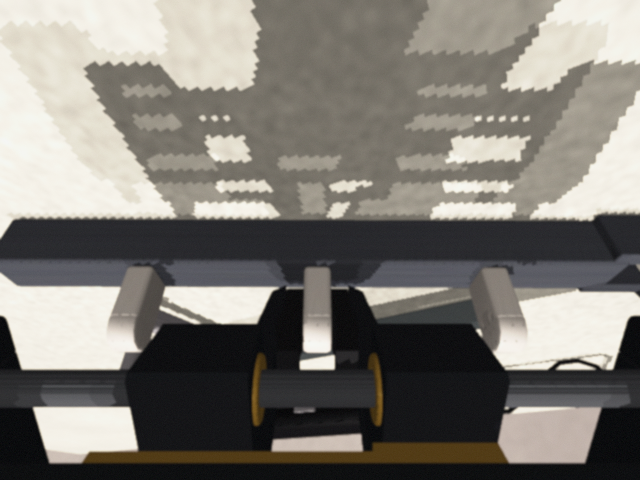

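>>> arm_command --series '[{"delta_pos": [-0.001,-0.0007,0.004],"rotation": [0,0,0],"fingers": 0.005},{"delta_pos": [-0.003,-0.002,0.01],"rotation": [0,0,0],"fingers": 0.005},{"delta_pos": [-0.005,-0.0035,0.016],"rotation": [0,0,0],"fingers": 0.005},{"delta_pos": [-0.007,-0.0048,0.022],"rotation": [0,0,0],"fingers": 0.005},{"delta_pos": [-0.0077,-0.0053,0.028],"rotation": [0,0,0],"fingers": 0.005},{"delta_pos": [-0.0077,-0.0053,0.03],"rotation": [0,0,0],"fingers": 0.005},{"delta_pos": [-0.0077,-0.0053,0.03],"rotation": [0,0,0],"fingers": 0.005}]'

```text
time: 9.88
position: [520.8, 33.1, 33.7]
tcp_rot: [0.706, 0.048, 0.359, -0.609]
wrist_force: [1.3, 1.3, -1.1]
gripper_width: 0.133
```

```bash
python3 - <<'E'
from h import *
from workcell import robot
s=robot.read_state();f=robot.grab_frame("wrist")
print(s["time"],s["position"],s["gripper_width"]*88.1,s["wrist_force"],s["joint_positions"].round(2))
im=f["img"][:,:,::-1].copy();cv2.imwrite("pics/w7.png",im)
f=robot.grab_frame("top");im=f["img"][:,:,::-1].copy()
cv2.imwrite("pics/top2.png",im)
cv2.imwrite("pics/top2z.png",cv2.resize(im[180:280,200:320],None,fx=6,fy=6,interpolation=cv2.INTER_CUBIC))
E
```

```text
9.875 [520.75139055  33.10870082  33.71874541] 11.721101533978036 [ 1.29425495  1.29461764 -1.07875325] [ 0.27  0.02  2.44 -1.09  0.44  0.13]
```

View pics/w7.png

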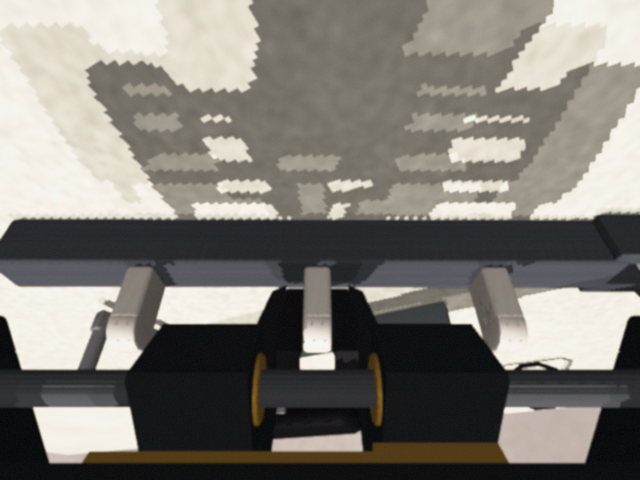

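View pics/top2z.png

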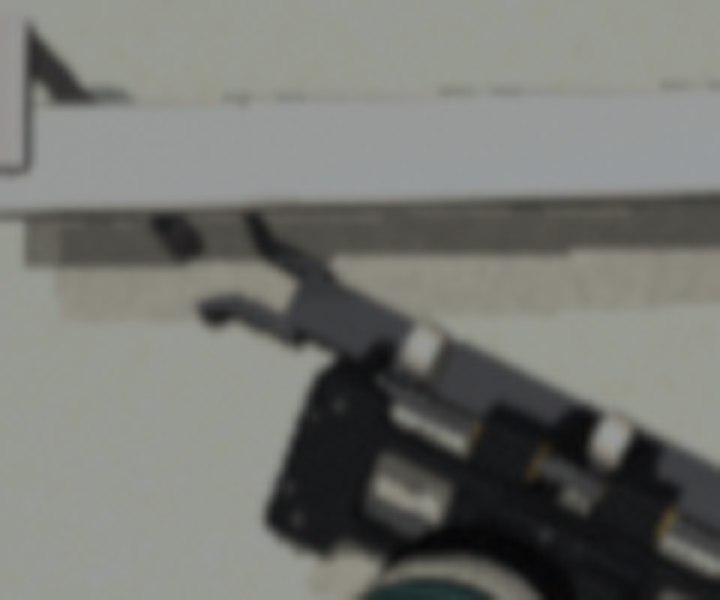

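```bash
cat >> h.py <<'E'
ST=(605.,207.8,.014)
GR=W((0,0,.47),[[515.3-579.4,1.5-136.8,33.7]])[0]
def railnow(s,g=None,lean=None):
    Rt=R.from_quat(s["tcp_rot"]).as_matrix();tz=Rt[:,2];yaw=np.arctan2(-tz[0],tz[1])
    g=GR if g is None else g
    o=s["position"]-W((0,0,yaw),[g])[0];return np.array([o[0],o[1],yaw])
def tcpfor(rail,g=None):
    g=GR if g is None else g
    return W(rail,[g])[0]
def along(d,yaw,dx=0):  # rail pose with post d ahead of the seat along rail y
    return (ST[0]+np.sin(yaw)*d+dx*np.cos(yaw),ST[1]-np.cos(yaw)*d+dx*np.sin(yaw),yaw)
E
python3 - <<'E'
from h import *
from workcell import robot
s=robot.read_state();print(GR,railnow(s))
im=cv2.imread("pics/top2.png");draw(im,"top",ST,railnow(s),1.725)
cv2.imwrite("pics/top2f.png",cv2.resize(im[180:280,200:320],None,fx=6,fy=6,interpolation=cv2.INTER_CUBIC))
for d in(45,0,-1):rel(tcpfor(along(d,-.33)),tool(-.33,.6),s)
E
```

```text
[   4.12598714 -149.65920029   33.7       ] [ 5.84176224e+02  1.68453067e+02 -4.65574025e-01]
t 9.975 pos [520.7  32.9  33.7] F [-0.1  0.2 -2. ] w 11.6
delta m [0.0224, 0.0154, 0.0019] rot [0.0775, -0.1112, 0.0001] deg 7.8
t 9.975 pos [520.7  32.9  33.7] F [-0.1  0.2 -2. ] w 11.6
delta m [0.0175, 0.0119, 0.0464] rot [0.0775, -0.1112, 0.0001] deg 7.8
t 9.975 pos [520.7  32.9  33.7] F [-0.1  0.2 -2. ] w 11.6
delta m [0.0173, 0.0118, 0.0474] rot [0.0775, -0.1112, 0.0001] deg 7.8
```

View pics/top2f.png

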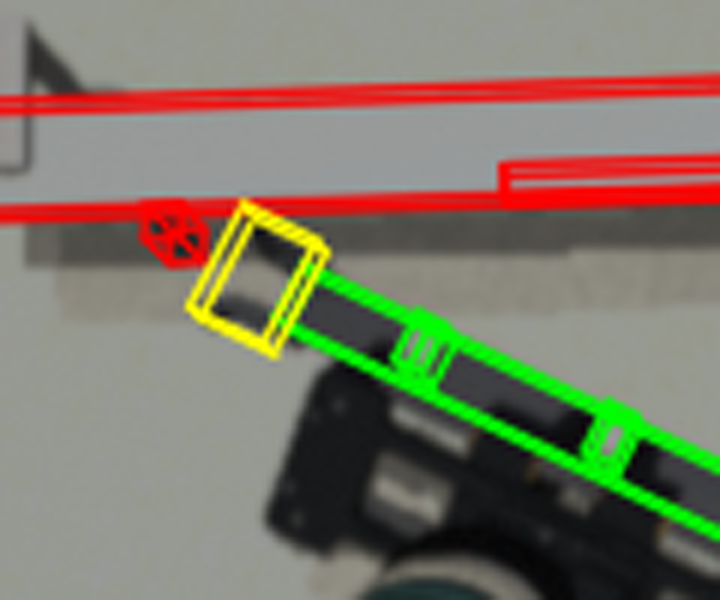

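>>> arm_command --series '[{"delta_pos": [0.006,0.004,0.0005],"rotation": [0.02,-0.028,0],"fingers": 0.005},{"delta_pos": [0.012,0.008,0.001],"rotation": [0.04,-0.056,0],"fingers": 0.005},{"delta_pos": [0.017,0.012,0.0015],"rotation": [0.058,-0.083,0],"fingers": 0.005},{"delta_pos": [0.0224,0.0154,0.0019],"rotation": [0.0775,-0.1112,0],"fingers": 0.005},{"delta_pos": [0.0224,0.0154,0.0019],"rotation": [0.0775,-0.1112,0],"fingers": 0.005},{"delta_pos": [0.0224,0.0154,0.0019],"rotation": [0.0775,-0.1112,0],"fingers": 0.005}]'

```text
time: 10.72
position: [546.3, 21.7, 34.4]
tcp_rot: [0.701, 0.095, 0.318, -0.631]
wrist_force: [2.0, -1.5, 2.9]
gripper_width: 0.132
```

```bash
python3 - <<'E'
from h import *
from workcell import robot
s=robot.read_state();print(railnow(s),s["joint_positions"].round(2))
f=robot.grab_frame("side");im=f["img"][:,:,::-1].copy()
cv2.imwrite("pics/side2.png",cv2.resize(im[220:340,240:400],None,fx=5,fy=5,interpolation=cv2.INTER_CUBIC))
f=robot.grab_frame("top");im=f["img"][:,:,::-1].copy()
cv2.imwrite("pics/top3z.png",cv2.resize(im[180:280,200:320],None,fx=6,fy=6,interpolation=cv2.INTER_CUBIC))
for d in(20,0,-1):rel(tcpfor(along(d,-.33)),tool(-.33,.6),s)
E
```

```text
[ 5.91143658e+02  1.64566623e+02 -3.31500333e-01] [ 0.17  0.02  2.44 -1.11  0.31 -0.06]
t 10.725 pos [546.3  21.7  34.4] F [ 2.  -1.5  2.9] w 11.7
delta m [-0.001, 0.0002, 0.0254] rot [0.0014, -0.0009, 0.0014] deg 0.1
t 10.725 pos [546.3  21.7  34.4] F [ 2.  -1.5  2.9] w 11.7
delta m [-0.001, 0.0002, 0.0454] rot [0.0014, -0.0009, 0.0014] deg 0.1
t 10.725 pos [546.3  21.7  34.4] F [ 2.  -1.5  2.9] w 11.7
delta m [-0.001, 0.0002, 0.0464] rot [0.0014, -0.0009, 0.0014] deg 0.1
```

View pics/top3z.png

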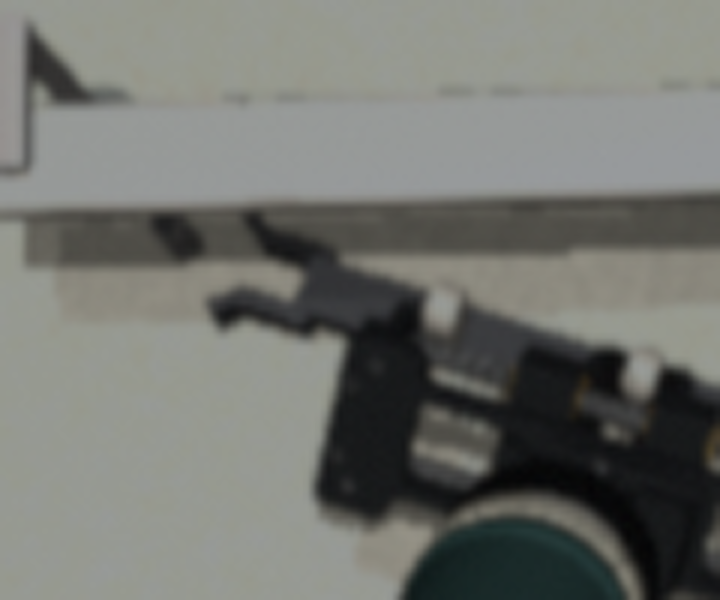

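View pics/side2.png

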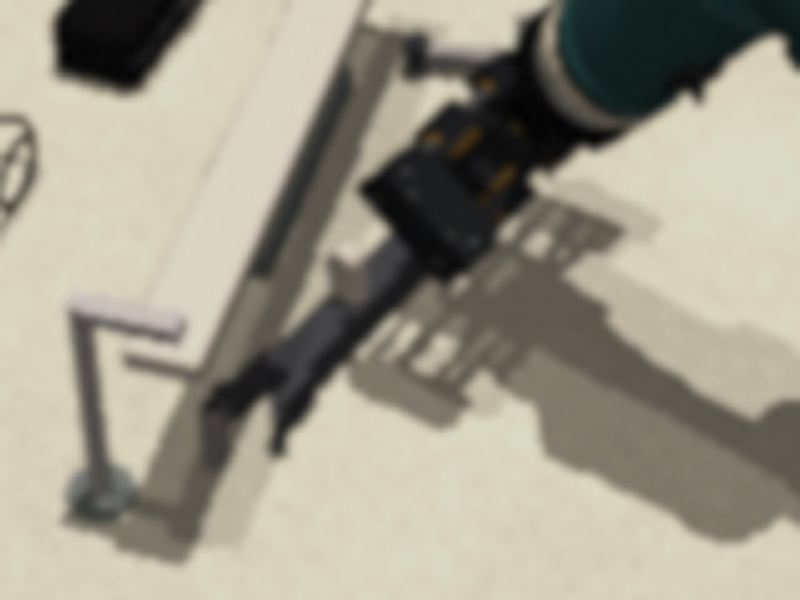

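>>> arm_command --series '[{"delta_pos": [0,0,0.005],"rotation": [0,0,0],"fingers": 0.005},{"delta_pos": [0,0,0.01],"rotation": [0,0,0],"fingers": 0.005},{"delta_pos": [0,0,0.015],"rotation": [0,0,0],"fingers": 0.005},{"delta_pos": [0,0,0.02],"rotation": [0,0,0],"fingers": 0.005},{"delta_pos": [0,0,0.025],"rotation": [0,0,0],"fingers": 0.005},{"delta_pos": [0,0,0.028],"rotation": [0,0,0],"fingers": 0.005},{"delta_pos": [0,0,0.028],"rotation": [0,0,0],"fingers": 0.005}]'

```text
time: 11.7
position: [555.1, 47.9, 34.4]
tcp_rot: [0.701, 0.095, 0.318, -0.631]
wrist_force: [-1.2, -4.0, 6.1]
gripper_width: 0.134
```

```bash
python3 - <<'E'
from h import *
from workcell import robot
s=robot.read_state();print(railnow(s),s["joint_positions"].round(2))
f=robot.grab_frame("side");im=f["img"][:,:,::-1].copy()
cv2.imwrite("pics/side3.png",cv2.resize(im[260:340,240:340],None,fx=8,fy=7,interpolation=cv2.INTER_CUBIC))
f=robot.grab_frame("top");im=f["img"][:,:,::-1].copy()
cv2.imwrite("pics/top4z.png",cv2.resize(im[190:250,210:290],None,fx=8,fy=8,interpolation=cv2.INTER_CUBIC))
for d in(0,-1):rel(tcpfor(along(d,-.33)),tool(-.33,.6),s)
E
```

```text
[ 6.00028656e+02  1.90680504e+02 -3.32348474e-01] [ 0.23  0.05  2.4  -1.11  0.35 -0.01]
t 11.7 pos [555.1  47.9  34.4] F [-1.2 -4.   6.1] w 11.8
delta m [-0.0008, 0.0003, 0.0178] rot [0.003, -0.0008, 0.0014] deg 0.2
t 11.7 pos [555.1  47.9  34.4] F [-1.2 -4.   6.1] w 11.8
delta m [-0.0008, 0.0003, 0.0188] rot [0.003, -0.0008, 0.0014] deg 0.2
```

View pics/top4z.png

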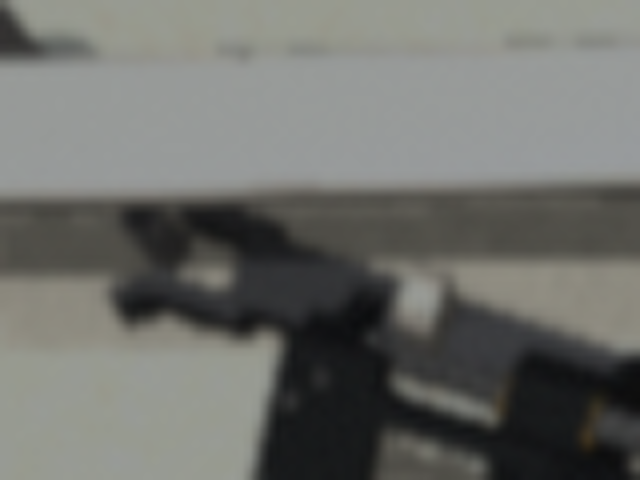

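View pics/side3.png

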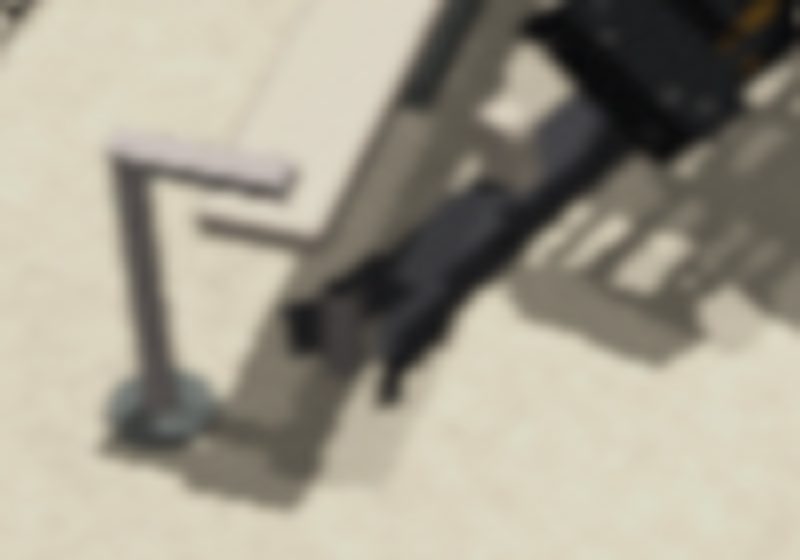

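>>> arm_command --series '[{"delta_pos": [0,0,0.004],"rotation": [0,0,0],"fingers": 0.005},{"delta_pos": [0,0,0.008],"rotation": [0,0,0],"fingers": 0.005},{"delta_pos": [0,0,0.012],"rotation": [0,0,0],"fingers": 0.005},{"delta_pos": [0,0,0.015],"rotation": [0,0,0],"fingers": 0.005},{"delta_pos": [0,0,0.015],"rotation": [0,0,0],"fingers": 0.005}]'

```text
time: 12.42
position: [559.9, 61.9, 34.4]
tcp_rot: [0.701, 0.095, 0.318, -0.631]
wrist_force: [-0.9, -3.3, 6.3]
gripper_width: 0.134
```

```bash
python3 - <<'E'
from h import *
from workcell import robot
s=robot.read_state();print(railnow(s),s["joint_positions"].round(2))
for d in(0,-1):rel(tcpfor(along(d,-.33)),tool(-.33,.6),s)
E
```

```text
[ 6.04935796e+02  2.04662693e+02 -3.32818461e-01] [ 0.27  0.07  2.39 -1.1   0.37  0.02]
t 12.425 pos [559.9  61.9  34.4] F [-0.9 -3.3  6.3] w 11.8
delta m [-0.0008, 0.0003, 0.003] rot [0.0034, -0.0011, 0.0014] deg 0.2
t 12.425 pos [559.9  61.9  34.4] F [-0.9 -3.3  6.3] w 11.8
delta m [-0.0008, 0.0003, 0.004] rot [0.0034, -0.0011, 0.0014] deg 0.2
```

>>> arm_command --series '[{"delta_pos": [0,0,0.0015],"rotation": [0,0,0],"fingers": 0.005},{"delta_pos": [0,0,0.003],"rotation": [0,0,0],"fingers": 0.005},{"delta_pos": [0,0,0.003],"rotation": [0,0,0],"fingers": 0.005}]'

```text
time: 12.8
position: [560.8, 64.4, 34.4]
tcp_rot: [0.702, 0.095, 0.318, -0.63]
wrist_force: [-1.1, -4.3, 5.8]
gripper_width: 0.131
```

>>> arm_command --series '[{"delta_pos": [0,0,0.001],"rotation": [0,0,0],"fingers": 0.005},{"delta_pos": [0,0,0.0015],"rotation": [0,0,0],"fingers": 0.005},{"delta_pos": [0,0,0.0015],"rotation": [0,0,0],"fingers": 0.005}]'

```text
time: 13.18
position: [561.2, 65.6, 34.4]
tcp_rot: [0.702, 0.095, 0.318, -0.63]
wrist_force: [-1.3, -5.6, 7.1]
gripper_width: 0.131
```

>>> arm_command --series '[{"delta_pos": [0,0,0.001],"rotation": [0,0,0],"fingers": 0.005},{"delta_pos": [0,0,0.002],"rotation": [0,0,0],"fingers": 0.005},{"delta_pos": [0,0,0.002],"rotation": [0,0,0],"fingers": 0.005}]'

```text
time: 13.55
position: [561.4, 66.1, 34.4]
tcp_rot: [0.703, 0.094, 0.318, -0.629]
wrist_force: [-3.5, -8.2, 9.8]
gripper_width: 0.132
```

```bash
python3 - <<'E'
from h import *
from workcell import robot
s=robot.read_state();print(railnow(s),s["wrist_force"])
f=robot.grab_frame("side");im=f["img"][:,:,::-1].copy()
cv2.imwrite("pics/side4.png",cv2.resize(im[260:340,240:340],None,fx=8,fy=7,interpolation=cv2.INTER_CUBIC))
E
```

```text
[ 6.06762695e+02  2.08766854e+02 -3.35660189e-01] [-3.463591   -8.19410663  9.78200762]
```

View pics/side4.png

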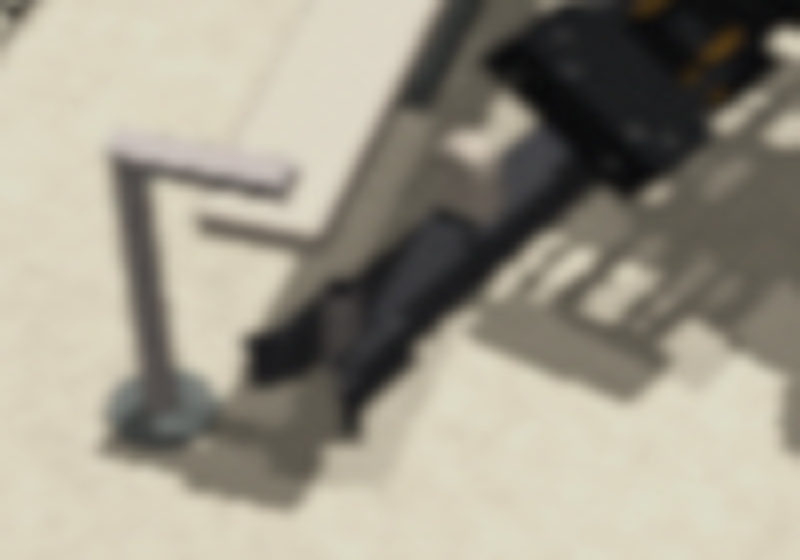

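```bash
python3 - <<'E'
from h import *
from workcell import robot
T=tool(-.3315,.6);p=np.array([546.3,21.7,34.4])
for x in(-37.5,37.5):
  for y in(-42,-72,-102):
    q=p+T@np.array([x,y,93.5]);print(x,y,q.round(),((proj("top",q)[0]-(200,180))*6).round(),"side2",((proj("side",q)[0]-(240,220))*5).round())
E
```

```text
-37.5 -42 [525. 128.  48.] [364. 418.] side2 [401. 318.]
-37.5 -72 [509. 133.  73.] [340. 451.] side2 [429. 300.]
-37.5 -102 [493. 139.  97.] [314. 486.] side2 [457. 281.]
37.5 -42 [584. 108.  90.] [405. 243.] side2 [306. 212.]
37.5 -72 [568. 113. 115.] [381. 273.] side2 [331. 192.]
37.5 -102 [552. 119. 140.] [356. 304.] side2 [358. 170.]
```

```bash
python3 - <<'E'
import cv2
im=cv2.imread("pics/side2.png");cv2.imwrite("pics/side2z.png",cv2.resize(im[80:300,330:600],None,fx=2.9,fy=2.7))
E
```

```text
(no output)
```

View pics/side2z.png

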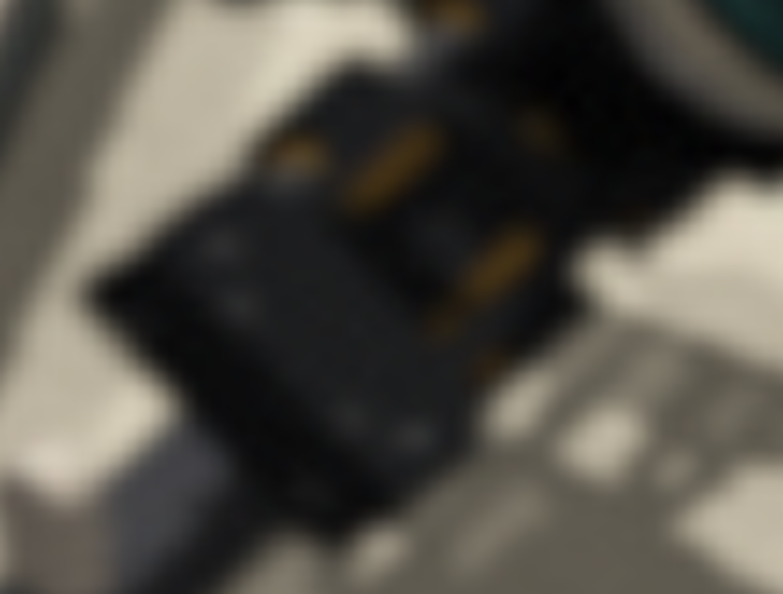

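>>> arm_command --series '[{"delta_pos": [0,0,-0.001],"rotation": [0,0,0],"fingers": 0.036},{"delta_pos": [0,0,-0.001],"rotation": [0,0,0],"fingers": 0.036},{"delta_pos": [0,0,-0.001],"rotation": [0,0,0],"fingers": 0.036},{"delta_pos": [0,-0.015,-0.001],"rotation": [0,0,0],"fingers": 0.036},{"delta_pos": [0,-0.035,-0.001],"rotation": [0,0,0],"fingers": 0.036},{"delta_pos": [0,-0.055,-0.001],"rotation": [0,0,0],"fingers": 0.01},{"delta_pos": [0,-0.055,-0.001],"rotation": [0,0,0],"fingers": 0.0}]'

```text
time: 14.48
position: [532.5, 78.7, 80.2]
tcp_rot: [0.7, 0.096, 0.318, -0.632]
wrist_force: [1.5, 0.5, 0.1]
gripper_width: 0.208
```

```bash
cat >> h.py <<'E'
PV=np.array([606.2,208.0])
def push(yaw,x,y,z,lean,tipy=-9,flip=1,toolyaw=None):
    # TCP so that fingertip centre is at rail-frame (x,y,z), rail pivoting at PV with given yaw
    T=tool(yaw if toolyaw is None else toolyaw,lean,flip)
    tip=W((PV[0],PV[1],yaw),[[x,y,z]])[0]
    return tip-tipy*T[:,1],T
E
python3 - <<'E'
from h import *
from workcell import robot
s=robot.read_state();print(s["joint_positions"].round(2))
rel(*push(-.335,-45,-200,14,.5),s)
f=robot.grab_frame("wrist");c=wcam(f,s);im=f["img"][:,:,::-1].copy()
draw(im,c,(PV[0],PV[1],.014),(PV[0]+0,PV[1]+1,-.335),1.725);cv2.imwrite("pics/w8.png",im)
E
```

```text
[ 0.33 -0.07  2.41 -0.88  0.46 -0.18]
t 14.475 pos [532.5  78.7  80.2] F [1.5 0.5 0.1] w 18.3
delta m [-0.0533, 0.0532, -0.0537] rot [-0.0037, 0.0038, 0.1019] deg 5.8
```

View pics/w8.png

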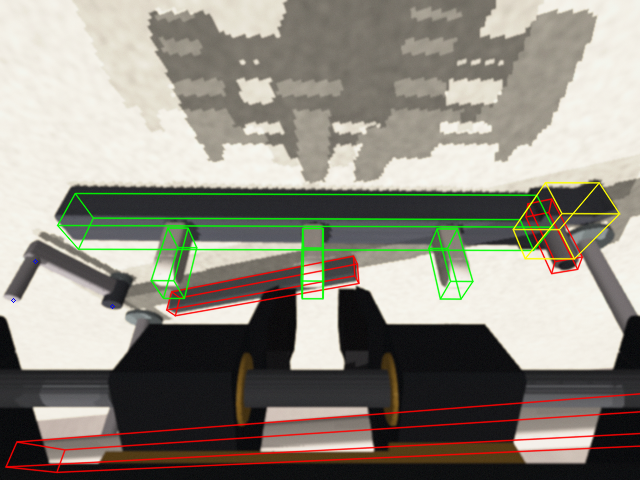

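>>> arm_command --series '[{"delta_pos": [-0.02,0.005,-0.02],"rotation": [0,0,0.03],"fingers": 0.0},{"delta_pos": [-0.04,0.02,-0.04],"rotation": [0,0,0.06],"fingers": 0.0},{"delta_pos": [-0.0533,0.04,-0.0537],"rotation": [-0.0037,0.0038,0.1],"fingers": 0.0},{"delta_pos": [-0.0533,0.0532,-0.0537],"rotation": [-0.0037,0.0038,0.1019],"fingers": 0.0},{"delta_pos": [-0.0533,0.0532,-0.0537],"rotation": [-0.0037,0.0038,0.1019],"fingers": 0.0},{"delta_pos": [-0.0533,0.0532,-0.0537],"rotation": [-0.0037,0.0038,0.1019],"fingers": 0.0}]'

```text
time: 15.28
position: [501.3, 31.6, 4.7]
tcp_rot: [0.706, 0.057, 0.286, -0.646]
wrist_force: [0.5, 0.3, -0.5]
gripper_width: 0.004
```

```bash
python3 - <<'E'
from h import *
from workcell import robot
s=robot.read_state();print(s["joint_positions"].round(2))
rel(*push(-.335,-45,-200,14,.5),s)
f=robot.grab_frame("wrist");c=wcam(f,s);im=f["img"][:,:,::-1].copy()
draw(im,c,(PV[0],PV[1],.014),(PV[0]+0,PV[1]+1,-.335),1.725);cv2.imwrite("pics/w9.png",im)
f=robot.grab_frame("top");im=f["img"][:,:,::-1].copy();cv2.imwrite("pics/top5.png",im)
draw(im,"top",(PV[0],PV[1],.014),(PV[0]+0,PV[1]+1,-.335),1.725)
cv2.imwrite("pics/top5z.png",cv2.resize(im[180:280,210:390],None,fx=4.4,fy=4.4,interpolation=cv2.INTER_CUBIC))
E
```

```text
[ 0.18  0.02  2.47 -0.86  0.32 -0.28]
t 15.275 pos [501.3  31.6   4.7] F [ 0.5  0.3 -0.5] w 0.4
delta m [0.001, -0.001, 0.0011] rot [0.0024, 0.0003, -0.0025] deg 0.2
```

View pics/w9.png

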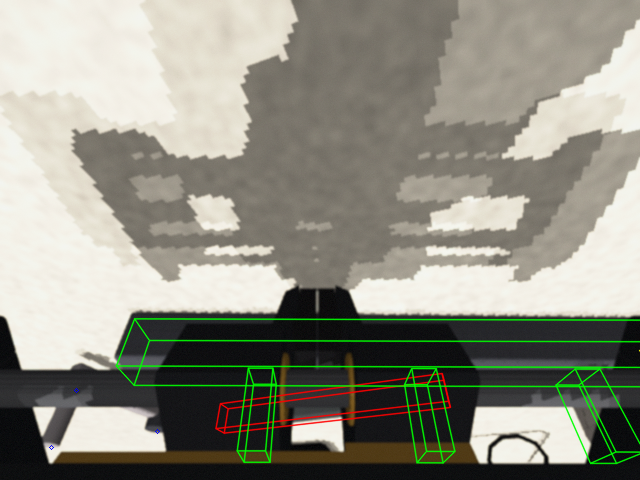

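View pics/top5z.png

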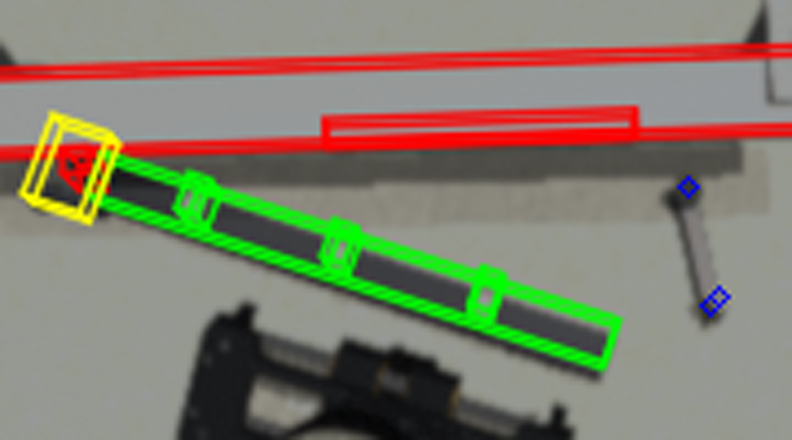

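```bash
cat >> h.py <<'E'
def rows(tg,s=None):
    from workcell import robot
    s=s or robot.read_state();R0=R.from_quat(s["tcp_rot"]).as_matrix()
    for p,T in tg:
        print((np.round(R0.T@(p-s["position"]),1)/1000).round(4).tolist(),np.round(R.from_matrix(R0.T@T).as_rotvec(),3).tolist())
E
python3 - <<'E'
from h import *
tg=[push(y,x,-200,14,L) for y,x,L in[(-.335,-38,.5),(-.335,-30,.5),(-.335,-24,.5),(-.325,-20.5,.49),(-.3,-20.5,.49),(-.27,-20.5,.48),(-.24,-20.5,.47),(-.21,-20.5,.46),(-.18,-20.5,.46),(-.15,-20.5,.45)]]
rows(tg)
E
```

```text
[0.0067, 0.0028, 0.0007] [0.002, 0.0, -0.001]
[0.0137, 0.0066, 0.0007] [0.002, 0.0, -0.001]
[0.019, 0.0095, 0.0007] [0.002, 0.0, -0.001]
[0.0237, 0.0121, 0.0006] [0.006, -0.009, 0.009]
[0.0281, 0.0145, 0.0003] [0.018, -0.031, 0.009]
[0.0333, 0.0174, 0.0001] [0.032, -0.057, 0.019]
[0.0385, 0.0203, 0.0001] [0.046, -0.084, 0.029]
[0.0437, 0.0232, 0.0002] [0.059, -0.111, 0.039]
[0.049, 0.026, 0.0006] [0.073, -0.137, 0.038]
[0.0541, 0.0289, 0.0011] [0.086, -0.164, 0.048]
```

>>> arm_command --series '[{"delta_pos": [0.0067,0.0028,0.0007],"rotation": [0.002,0,-0.001],"fingers": 0},{"delta_pos": [0.0137,0.0066,0.0007],"rotation": [0.002,0,-0.001],"fingers": 0},{"delta_pos": [0.019,0.0095,0.0007],"rotation": [0.002,0,-0.001],"fingers": 0},{"delta_pos": [0.0237,0.0121,0.0006],"rotation": [0.006,-0.009,0.009],"fingers": 0},{"delta_pos": [0.0281,0.0145,0.0003],"rotation": [0.018,-0.031,0.009],"fingers": 0},{"delta_pos": [0.0333,0.0174,0.0001],"rotation": [0.032,-0.057,0.019],"fingers": 0},{"delta_pos": [0.0385,0.0203,0.0001],"rotation": [0.046,-0.084,0.029],"fingers": 0},{"delta_pos": [0.0437,0.0232,0.0002],"rotation": [0.059,-0.111,0.039],"fingers": 0},{"delta_pos": [0.049,0.026,0.0006],"rotation": [0.073,-0.137,0.038],"fingers": 0},{"delta_pos": [0.0541,0.0289,0.0011],"rotation": [0.086,-0.164,0.048],"fingers": 0}]'

```text
time: 16.62
position: [559.3, 12.1, 5.1]
tcp_rot: [0.7, 0.105, 0.208, -0.675]
wrist_force: [-1.2, 0.1, 2.1]
gripper_width: 0.008
```

```bash
python3 - <<'E'
from h import *
from workcell import robot
s=robot.read_state();print(s["joint_positions"].round(2))
rel(*push(-.15,-20.5,-200,14,.45),s)
f=robot.grab_frame("top");im=f["img"][:,:,::-1].copy();cv2.imwrite("pics/top6.png",im)
cv2.imwrite("pics/top6z.png",cv2.resize(im[180:280,210:390],None,fx=4.4,fy=4.4,interpolation=cv2.INTER_CUBIC))
f=robot.grab_frame("side");im=f["img"][:,:,::-1].copy()
cv2.imwrite("pics/side6.png",cv2.resize(im[210:340,240:400],None,fx=5,fy=4.6,interpolation=cv2.INTER_CUBIC))
E
```

```text
[ 0.02  0.1   2.35 -0.31  0.25 -1.11]
t 16.625 pos [559.3  12.1   5.1] F [-1.2  0.1  2.1] w 0.7
delta m [0.0008, -0.0005, 0.0007] rot [0.0007, 0.0003, -0.0017] deg 0.1
```

View pics/top6z.png

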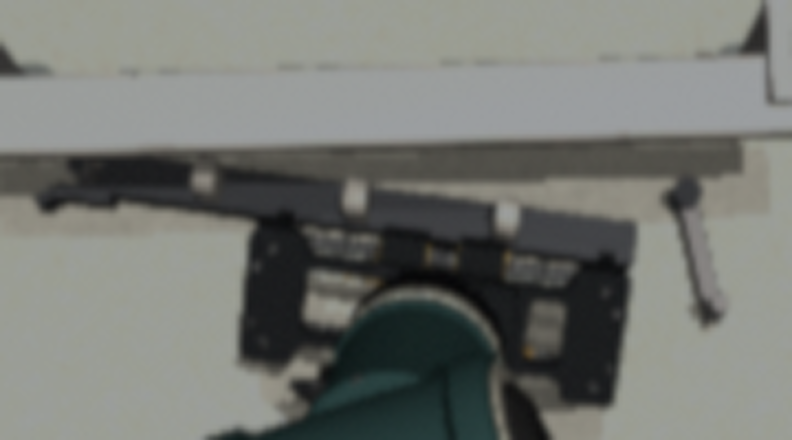

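View pics/side6.png

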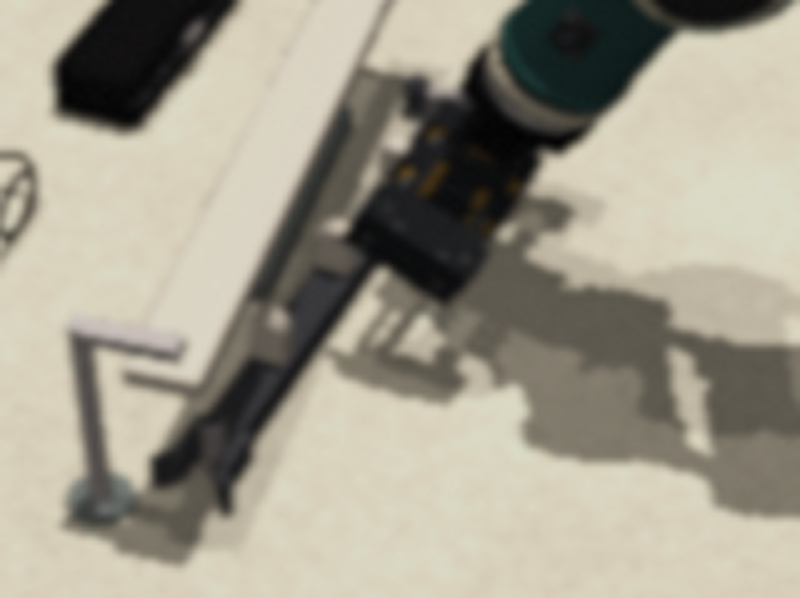

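```bash
python3 - <<'E'
from h import *
tg=[push(y,x,-200,14,L) for y,x,L in[(-.125,-20.5,.44),(-.10,-20.5,.43),(-.075,-20.5,.42),(-.05,-20.5,.42),(-.03,-20.5,.42),(-.015,-20.5,.42),(-.005,-20.5,.42)]]
rows(tg)
E
```

```text
[0.0038, 0.0017, 0.0004] [0.012, -0.025, 0.01]
[0.0083, 0.0039, 0.0002] [0.022, -0.047, 0.02]
[0.0127, 0.0061, 0.0001] [0.032, -0.07, 0.03]
[0.0172, 0.0083, 0.0001] [0.043, -0.093, 0.03]
[0.0208, 0.01, 0.0003] [0.051, -0.111, 0.03]
[0.0235, 0.0113, 0.0004] [0.058, -0.124, 0.03]
[0.0253, 0.0122, 0.0005] [0.062, -0.134, 0.03]
```

>>> arm_command --series '[{"delta_pos": [0.0038,0.0017,0.0004],"rotation": [0.012,-0.025,0.01],"fingers": 0},{"delta_pos": [0.0083,0.0039,0.0002],"rotation": [0.022,-0.047,0.02],"fingers": 0},{"delta_pos": [0.0127,0.0061,0.0001],"rotation": [0.032,-0.07,0.03],"fingers": 0},{"delta_pos": [0.0172,0.0083,0.0001],"rotation": [0.043,-0.093,0.03],"fingers": 0},{"delta_pos": [0.0208,0.01,0.0003],"rotation": [0.051,-0.111,0.03],"fingers": 0},{"delta_pos": [0.0235,0.0113,0.0004],"rotation": [0.058,-0.124,0.03],"fingers": 0},{"delta_pos": [0.0253,0.0122,0.0005],"rotation": [0.062,-0.134,0.03],"fingers": 0},{"delta_pos": [0.0253,0.0122,0.0005],"rotation": [0.062,-0.134,0.03],"fingers": 0}]'

```text
time: 17.73
position: [587.4, 8.6, 5.4]
tcp_rot: [0.692, 0.146, 0.148, -0.691]
wrist_force: [0.0, -0.4, -1.2]
gripper_width: 0.002
```

```bash
python3 - <<'E'
from h import *
from workcell import robot
s=robot.read_state();print(s["joint_positions"].round(2))
rel(*push(.014,-20.5,-200,14,.42),s)
f=robot.grab_frame("top");im=f["img"][:,:,::-1].copy();cv2.imwrite("pics/top7.png",im)
cv2.imwrite("pics/top7z.png",cv2.resize(im[180:280,210:390],None,fx=4.4,fy=4.4,interpolation=cv2.INTER_CUBIC))
f=robot.grab_frame("wrist");im=f["img"][:,:,::-1].copy();cv2.imwrite("pics/w10.png",im)
E
```

```text
[-0.04  0.15  2.28  0.04  0.29 -1.64]
t 17.725 pos [587.4   8.6   5.4] F [ 0.  -0.4 -1.2] w 0.2
delta m [0.0046, 0.0016, -0.0008] rot [0.0076, -0.0159, -0.0006] deg 1.0
```

View pics/top7z.png

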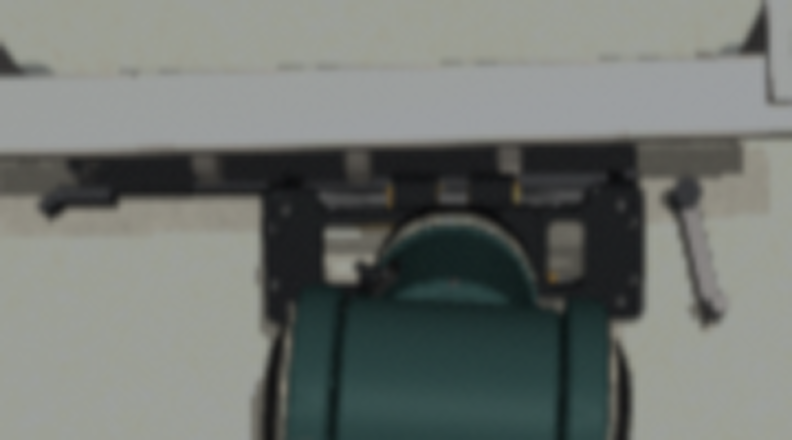

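View pics/w10.png

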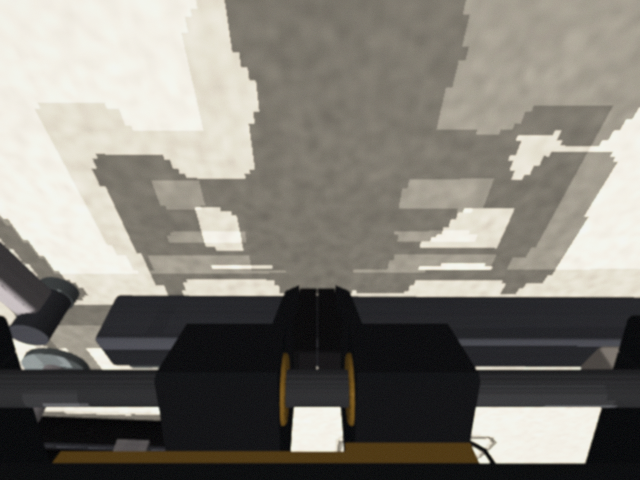

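>>> arm_command --series '[{"delta_pos": [0.0018,0.0008,0],"rotation": [0.004,-0.008,0],"fingers": 0},{"delta_pos": [0.0036,0.0016,0],"rotation": [0.0076,-0.016,0],"fingers": 0},{"delta_pos": [0.0036,0.0016,0],"rotation": [0.0076,-0.016,0],"fingers": 0}]'

```text
time: 18.2
position: [591.0, 8.6, 5.3]
tcp_rot: [-0.691, -0.152, -0.142, 0.693]
wrist_force: [-2.4, -1.2, 1.2]
gripper_width: 0.003
```

>>> arm_command --series '[{"delta_pos": [0.0009,0.0004,0],"rotation": [0,0,0],"fingers": 0},{"delta_pos": [0.0018,0.0008,0],"rotation": [0,0,0],"fingers": 0},{"delta_pos": [0.0018,0.0008,0],"rotation": [0,0,0],"fingers": 0}]'

```text
time: 18.58
position: [591.5, 8.7, 4.7]
tcp_rot: [-0.691, -0.151, -0.141, 0.693]
wrist_force: [-8.7, -2.3, 6.3]
gripper_width: 0.007
```

```bash
python3 - <<'E'
from h import *
from workcell import robot
s=robot.read_state();print(s["wrist_force"])
rel(*push(.014,-20.5,-200,14,.42),s)
f=robot.grab_frame("wrist");c=wcam(f,s);im=f["img"][:,:,::-1].copy();cv2.imwrite("pics/w11.png",im)
st=(PV[0],PV[1],.014)
draw(im,c,st,st,1.725);cv2.imwrite("pics/w11f.png",im)
f=robot.grab_frame("side");im=f["img"][:,:,::-1].copy()
cv2.imwrite("pics/side7.png",cv2.resize(im[210:340,240:400],None,fx=5,fy=4.6,interpolation=cv2.INTER_CUBIC))
f=robot.grab_frame("top");im=f["img"][:,:,::-1].copy();cv2.imwrite("pics/top8.png",im)
draw(im,"top",st,st,1.725)
cv2.imwrite("pics/top8z.png",cv2.resize(im[180:280,210:390],None,fx=4.4,fy=4.4,interpolation=cv2.INTER_CUBIC))
E
```

```text
[-8.74934163 -2.26738589  6.26888478]
t 18.575 pos [591.5   8.7   4.7] F [-8.7 -2.3  6.3] w 0.6
delta m [0.0011, -0.0007, -0.001] rot [-0.0004, 0.0005, -0.0039] deg 0.2
```

View pics/w11f.png

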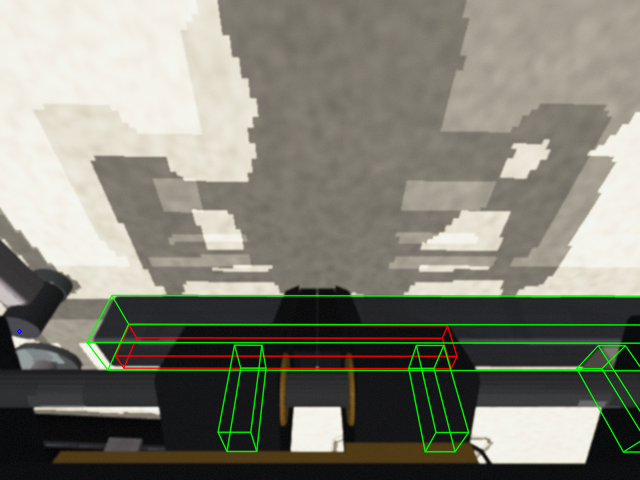

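View pics/side7.png

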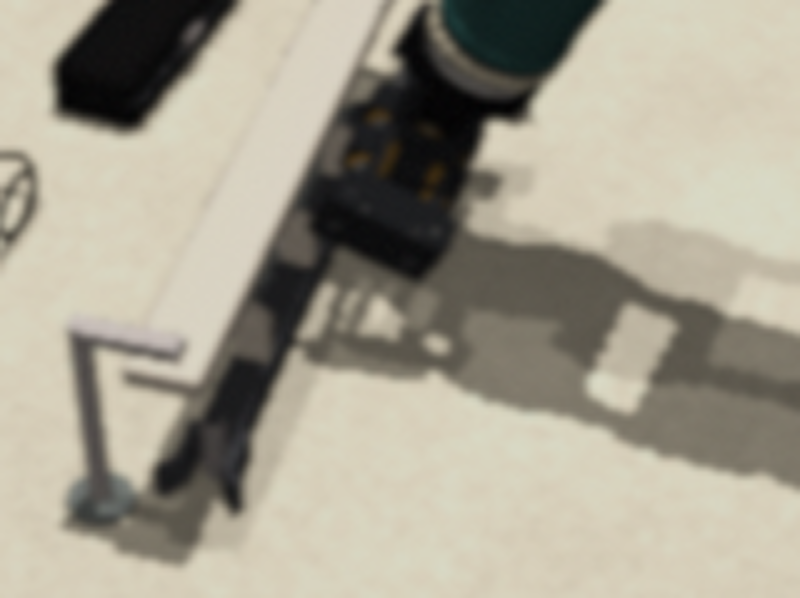

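View pics/top8z.png

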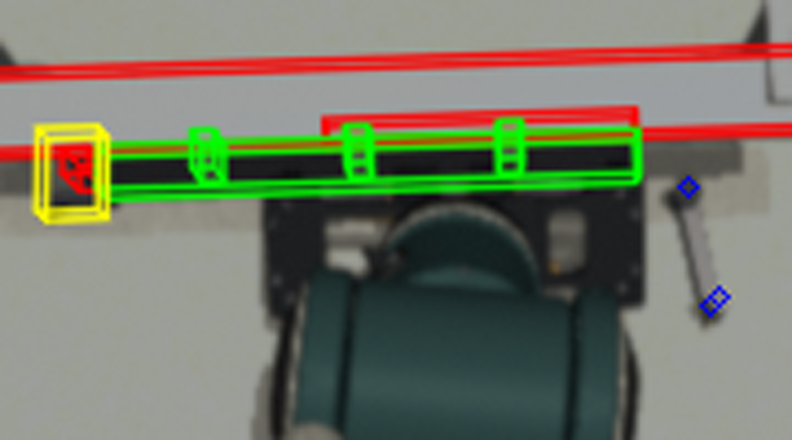

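>>> arm_command --series '[{"delta_pos": [-0.003,-0.002,0],"rotation": [0,0,0],"fingers": 0},{"delta_pos": [-0.01,-0.015,0],"rotation": [0,0,0],"fingers": 0},{"delta_pos": [-0.02,-0.055,0],"rotation": [0,0,0],"fingers": 0},{"delta_pos": [-0.02,-0.11,0],"rotation": [0,0,0],"fingers": 0},{"delta_pos": [-0.02,-0.16,0],"rotation": [0,0,0],"fingers": 0},{"delta_pos": [-0.02,-0.16,0],"rotation": [0,0,0],"fingers": 0},{"delta_pos": [-0.02,-0.16,0],"rotation": [0,0,0],"fingers": 0}]'

```text
time: 19.6
position: [510.5, 7.6, 144.0]
tcp_rot: [-0.69, -0.153, -0.143, 0.692]
wrist_force: [-1.2, 0.4, 0.3]
gripper_width: 0.01
```

```bash
python3 - <<'E'
from h import *
from workcell import robot
s=robot.read_state();print(s["position"],s["joint_positions"].round(2),s["joint_vel"].round(2))
f=robot.grab_frame("wrist");c=wcam(f,s);np.savez("w12.npz",**c);im=f["img"][:,:,::-1].copy();cv2.imwrite("pics/w12.png",im)
cv2.imwrite("pics/w12z.png",cv2.rotate(im,cv2.ROTATE_180))
E
```

```text
[510.4821932    7.5918261  143.98507403] [-0.05 -0.24  2.34  0.05  0.63 -1.67] [-0.    0.04  0.02 -0.    0.01  0.  ]
```

View pics/w12.png

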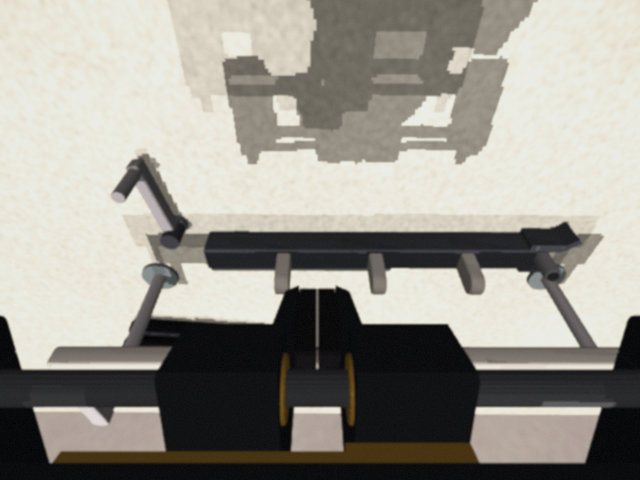

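```bash
python3 - <<'E'
from h import *
im=cv2.imread("pics/w12.png")
cv2.imwrite("pics/w12a.png",cv2.resize(im[215:305,440:640],None,fx=4,fy=4,interpolation=cv2.INTER_CUBIC))
cv2.imwrite("pics/w12b.png",cv2.resize(im[150:300,100:300],None,fx=4,fy=4,interpolation=cv2.INTER_CUBIC))
E
```

```text
(no output)
```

View pics/w12a.png

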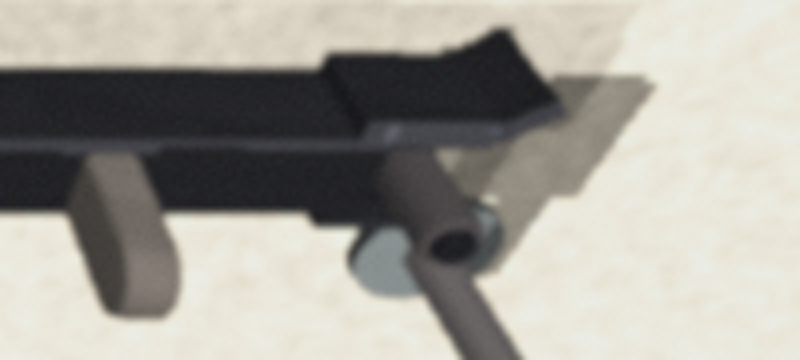

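View pics/w12b.png

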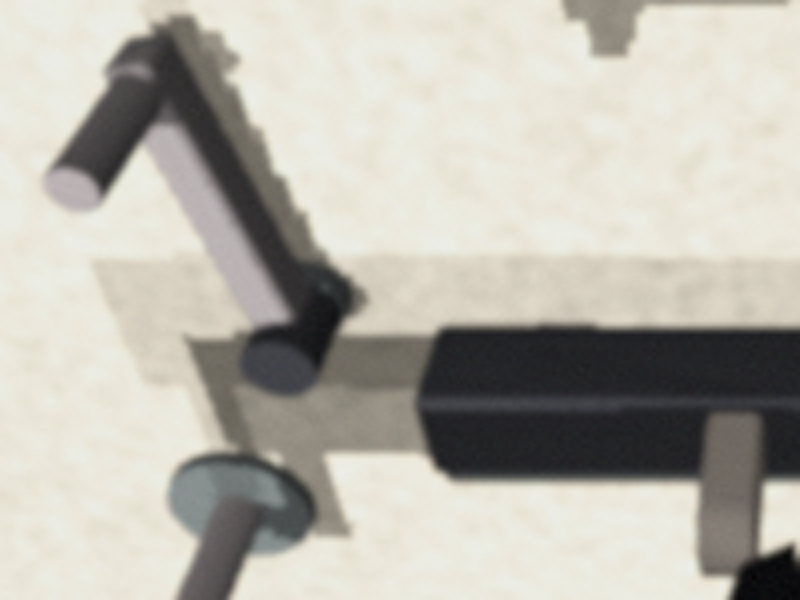

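```bash
cat > fit3.py <<'E'
from h import *
c=dict(np.load("w12.npz"))
A=lambda u,v:np.array((u/4+440-.4,v/4+215-.4));B=lambda u,v:np.array((u/4+100-.4,v/4+150-.4))
def res(v):
    st,ra,g=v[:3],v[3:6],v[6];o=[]
    for uv,P in [(A(451,246),[0,0,45]),(B(279,364),[-20,-325,26]),(B(74,188),gatep(g,65,50))]:
        o+=list(proj(c,W(st,P))[0]-uv)
    for uv,P in [(B(444,330),[-12,-300,0]),(B(421,404),[-12,-300,26]),(B(452,477),[12,-300,26])]:
        o+=list(proj(c,W(ra,P))[0]-uv)
    for uv,P in [(A(560,112),[-23,25,25]),(A(370,140),[-12,-8,26]),(A(0,146),[-12,-110,26])]:
        e=proj(c,W(ra,P))[0]-uv; o+=[0.3*e[0]*0,e[1]]
    return np.array(o)
r=least_squares(res,[606,208,.012,606,208,.01,1.74],x_scale=[10,10,.1,10,10,.1,.3],loss="soft_l1")
v=r.x;print(np.round(v,3));print(np.round(res(v),1).tolist())
print("rail in stand",W((0,0,-v[2]),[[v[3]-v[0],v[4]-v[1],0]]).round(1),v[5]-v[2])
im=cv2.imread("pics/w12.png");draw(im,c,v[:3],v[3:6],v[6])
cv2.imwrite("pics/w12g.png",cv2.resize(im[140:310,100:620],None,fx=1.53,fy=1.53,interpolation=cv2.INTER_CUBIC))
E
python3 fit3.py
```

```text
[6.05643e+02 2.08392e+02 7.00000e-03 6.06355e+02 2.11830e+02 1.50000e-02
 1.73400e+00]
[0.5, 0.4, -0.5, 0.6, -0.0, -0.3, 0.9, -1.2, 0.2, 0.2, -2.1, 0.8, 0.0, -1.4, 0.0, 1.6, -0.0, -0.0]
rail in stand [[0.7 3.4 0. ]] 0.007720441108906915
```

View pics/w12g.png

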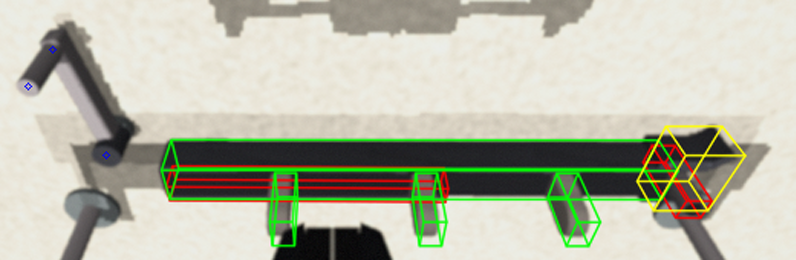

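```bash
cat >> h.py <<'E'
GP=(588.6,-117.1,.011)
def gt(a,back=0,lean=.5,tz=31,off=-3,toolyaw=.011,r=65):
    T=tool(toolyaw,lean,1)
    pin=W(GP,[[-r*np.sin(a),r*np.cos(a),tz]])[0]
    tip=pin+off*np.array([np.cos(toolyaw),np.sin(toolyaw),0])
    return tip+9*T[:,1]-back*T[:,1],T
E
python3 - <<'E'
from h import *
rel(*gt(1.73,60));rel(*gt(1.73,0))
E
```

```text
t 19.65 pos [509.7   7.6 142.6] F [ 0.1 -0.3 -0. ] w 0.3
delta m [-0.0406, 0.0551, -0.1359] rot [-0.0017, 0.0032, -0.081] deg 4.6
t 19.65 pos [509.7   7.6 142.6] F [ 0.1 -0.3 -0. ] w 0.3
delta m [-0.0357, 0.1149, -0.136] rot [-0.0017, 0.0032, -0.081] deg 4.6
```

>>> arm_command --series '[{"delta_pos": [-0.01,0.0,-0.04],"rotation": [0,0.001,-0.02],"fingers": 0.04},{"delta_pos": [-0.02,0.0,-0.08],"rotation": [-0.001,0.002,-0.04],"fingers": 0.04},{"delta_pos": [-0.03,0.02,-0.12],"rotation": [-0.001,0.003,-0.06],"fingers": 0.04},{"delta_pos": [-0.04,0.045,-0.136],"rotation": [-0.0017,0.003,-0.081],"fingers": 0.04},{"delta_pos": [-0.0406,0.055,-0.136],"rotation": [-0.0017,0.003,-0.081],"fingers": 0.04},{"delta_pos": [-0.0406,0.055,-0.136],"rotation": [-0.0017,0.003,-0.081],"fingers": 0.04},{"delta_pos": [-0.0406,0.055,-0.136],"rotation": [-0.0017,0.003,-0.081],"fingers": 0.04}]'

```text
time: 20.52
position: [498.0, -128.1, 77.2]
tcp_rot: [-0.684, -0.18, -0.171, 0.686]
wrist_force: [-0.2, 0.7, 1.1]
gripper_width: 0.457
```

```bash
python3 - <<'E'
from h import *
from workcell import robot
s=robot.read_state();print(s["joint_positions"].round(2))
rel(*gt(1.73,60),s);rel(*gt(1.73,0),s)
f=robot.grab_frame("wrist");c=wcam(f,s);im=f["img"][:,:,::-1].copy();cv2.imwrite("pics/w13.png",im)
draw(im,c,(606,208.2,.011),(606,208.2,.011),1.73);cv2.imwrite("pics/w13f.png",im)
E
```

```text
[-0.45 -0.14  2.43  0.51  0.45 -2.45]
t 20.525 pos [ 498.  -128.1   77.2] F [-0.2  0.7  1.1] w 40.3
delta m [-0.0015, 0.0008, -0.0003] rot [-0.0005, 0.0016, 0.001] deg 0.1
t 20.525 pos [ 498.  -128.1   77.2] F [-0.2  0.7  1.1] w 40.3
delta m [-0.0016, 0.0608, -0.0004] rot [-0.0005, 0.0016, 0.001] deg 0.1
```

View pics/w13f.png

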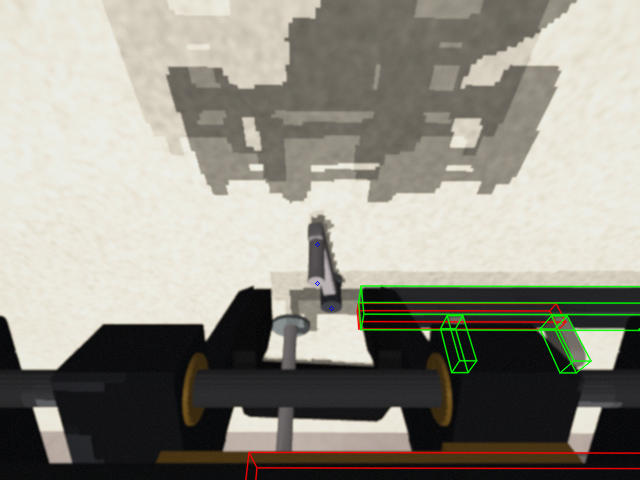

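```bash
python3 - <<'E'
from h import *
rows([gt(1.73,60,toolyaw=-.35),gt(1.73,20,toolyaw=-.35),gt(1.73,0,toolyaw=-.35)])
E
```

```text
[-0.0003, 0.002, 0.0094] [-0.174, 0.319, 0.002]
[-0.0015, 0.0414, 0.0027] [-0.174, 0.319, 0.002]
[-0.0021, 0.0611, -0.0007] [-0.174, 0.319, 0.002]
```

>>> arm_command --series '[{"delta_pos": [0,0.001,0.005],"rotation": [-0.087,0.16,0.001],"fingers": 0.04},{"delta_pos": [0,0.002,0.0094],"rotation": [-0.174,0.319,0.002],"fingers": 0.04},{"delta_pos": [-0.0003,0.002,0.0094],"rotation": [-0.174,0.319,0.002],"fingers": 0.04},{"delta_pos": [-0.001,0.02,0.006],"rotation": [-0.174,0.319,0.002],"fingers": 0.04},{"delta_pos": [-0.0015,0.0414,0.0027],"rotation": [-0.174,0.319,0.002],"fingers": 0.04},{"delta_pos": [-0.0015,0.0414,0.0027],"rotation": [-0.174,0.319,0.002],"fingers": 0.04}]'

```text
time: 21.32
position: [515.9, -124.9, 39.4]
tcp_rot: [0.705, 0.052, 0.291, -0.644]
wrist_force: [0.3, 0.5, 0.3]
gripper_width: 0.449
```

```bash
python3 - <<'E'
from h import *
from workcell import robot
s=robot.read_state();print(s["joint_positions"].round(2))
rel(*gt(1.73,0,toolyaw=-.35),s)
f=robot.grab_frame("wrist");c=wcam(f,s);im=f["img"][:,:,::-1].copy();cv2.imwrite("pics/w14.png",im)
E
```

```text
[-0.25 -0.04  2.43 -0.18  0.26 -1.31]
t 21.325 pos [ 515.9 -124.9   39.4] F [0.3 0.5 0.3] w 39.6
delta m [0.0015, 0.0194, -0.0001] rot [0.0005, -0.0001, -0.0024] deg 0.1
```

View pics/w14.png

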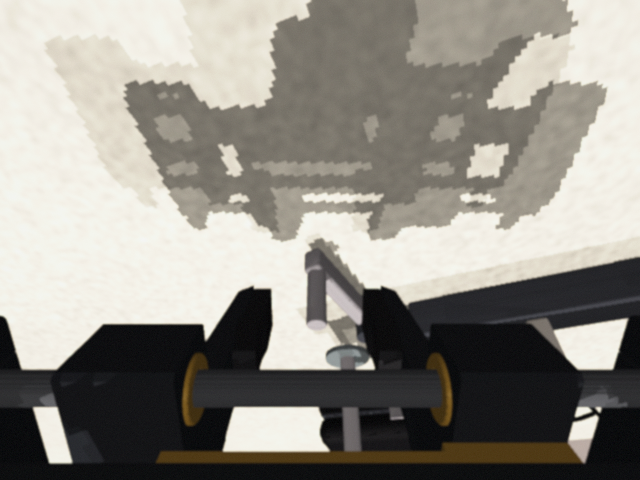

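>>> arm_command --series '[{"delta_pos": [0.001,0.01,0],"rotation": [0,0,0],"fingers": 0.04},{"delta_pos": [0.0015,0.019,0],"rotation": [0,0,0],"fingers": 0.04},{"delta_pos": [0.0015,0.019,0],"rotation": [0,0,0],"fingers": 0.02},{"delta_pos": [0.0015,0.019,0],"rotation": [0,0,0],"fingers": 0.003},{"delta_pos": [0.0015,0.019,0],"rotation": [0,0,0],"fingers": 0.003},{"delta_pos": [0.0015,0.019,0],"rotation": [0,0,0],"fingers": 0.003}]'

```text
time: 22.12
position: [525.7, -129.4, 24.0]
tcp_rot: [0.705, 0.052, 0.292, -0.644]
wrist_force: [0.8, 0.1, -0.3]
gripper_width: 0.092
```

```bash
python3 - <<'E'
from h import *
from workcell import robot
s=robot.read_state();print(s["joint_positions"].round(2))
rel(*gt(1.73,0,toolyaw=-.35),s)
rows([gt(a,0,toolyaw=y) for a,y in zip(np.linspace(1.73,.03,21)[1:],np.linspace(-.35,-.03,21)[1:])][:10],s)
f=robot.grab_frame("wrist");c=wcam(f,s);im=f["img"][:,:,::-1].copy();cv2.imwrite("pics/w15.png",im)
E
```

```text
[-0.26  0.02  2.42 -0.21  0.21 -1.28]
t 22.125 pos [ 525.7 -129.4   24. ] F [ 0.8  0.1 -0.3] w 8.1
delta m [-0.0006, 0.0007, 0.0008] rot [0.001, -0.002, -0.0007] deg 0.1
[-0.0028, -0.0006, 0.0057] [0.009, -0.016, -0.001]
[-0.0047, -0.0016, 0.0108] [0.016, -0.03, -0.001]
[-0.0062, -0.0024, 0.0161] [0.024, -0.044, -0.001]
[-0.0073, -0.003, 0.0215] [0.032, -0.058, -0.001]
[-0.008, -0.0033, 0.027] [0.039, -0.072, -0.001]
[-0.0082, -0.0035, 0.0326] [0.047, -0.086, -0.001]
[-0.0081, -0.0034, 0.0381] [0.055, -0.1, -0.001]
[-0.0075, -0.0031, 0.0436] [0.062, -0.114, -0.001]
[-0.0066, -0.0026, 0.049] [0.07, -0.128, -0.001]
[-0.0052, -0.0018, 0.0544] [0.078, -0.142, -0.001]
```

View pics/w15.png

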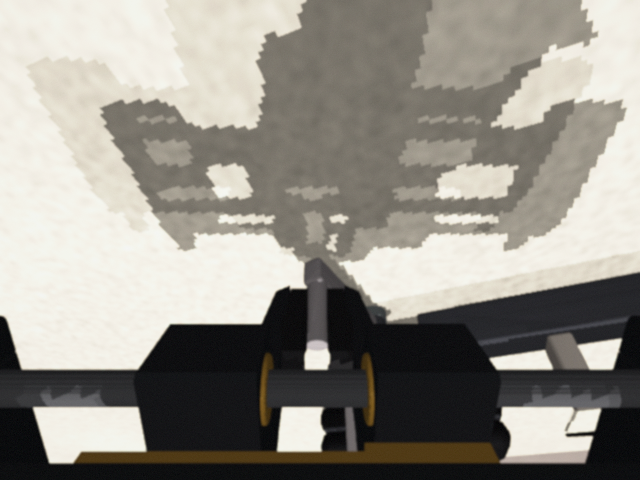

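```bash
python3 - <<'E'
from h import *
im=cv2.imread("pics/w15.png")
cv2.imwrite("pics/w15z.png",cv2.convertScaleAbs(cv2.resize(im[245:375,250:390],None,fx=5,fy=4.5,interpolation=cv2.INTER_CUBIC),alpha=1.8,beta=20))
s=dict(position=np.array([525.7,-129.4,24.]),tcp_rot=[0.705,0.052,0.292,-0.644])
Rt=R.from_quat(s["tcp_rot"]).as_matrix()
for z in(20,35,50):
    p=W(GP,[[-65*np.sin(1.73),65*np.cos(1.73),z]])[0];print(z,(Rt.T@(p-s["position"])).round(1))
E
```

```text
20 [-3.3  2.8  0.8]
35 [  3.9 -10.4   0.8]
50 [ 11.1 -23.6   0.8]
```

View pics/w15z.png

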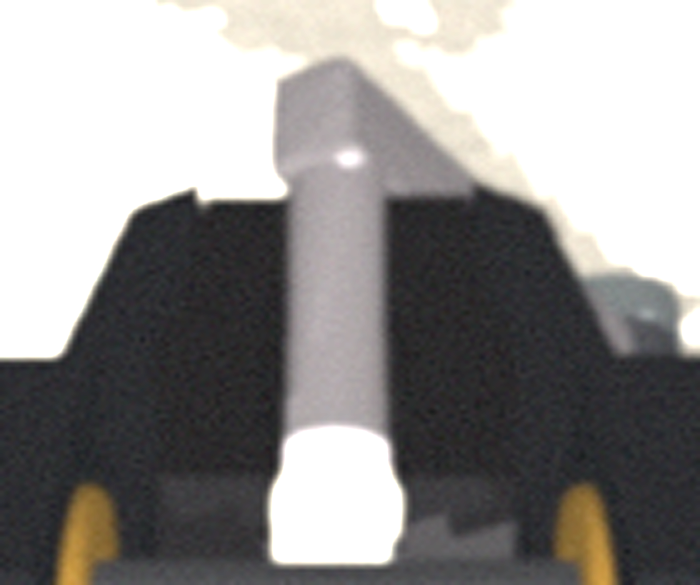

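>>> arm_command --series '[{"delta_pos": [0,0,0],"rotation": [0,0,0],"fingers": 0.016},{"delta_pos": [0.001,0,0.0008],"rotation": [0,0,0],"fingers": 0.016},{"delta_pos": [0.0038,0.002,0.0008],"rotation": [0,0,0],"fingers": 0.016},{"delta_pos": [0.0038,0.002,0.0008],"rotation": [0,0,0],"fingers": 0.003},{"delta_pos": [0.0038,0.002,0.0008],"rotation": [0,0,0],"fingers": 0.003},{"delta_pos": [0.0038,0.002,0.0008],"rotation": [0,0,0],"fingers": 0.003}]'

```text
time: 22.92
position: [530.2, -130.2, 24.0]
tcp_rot: [0.705, 0.052, 0.292, -0.644]
wrist_force: [3.2, -2.1, -0.9]
gripper_width: 0.103
```

```bash
python3 - <<'E'
from h import *
from workcell import robot
s=robot.read_state();print(s["joint_positions"].round(2))
rel(*gt(1.73,0,toolyaw=-.35,off=1.3),s)
rows([gt(a,0,toolyaw=y,off=1.3) for a,y in zip(np.linspace(1.73,.03,21)[1:],np.linspace(-.35,-.03,21)[1:])][:10],s)
E
```

```text
[-0.26  0.02  2.41 -0.22  0.21 -1.28]
t 22.925 pos [ 530.2 -130.2   24. ] F [ 3.2 -2.1 -0.9] w 9.0
delta m [-0.0009, 0.0006, 0.0] rot [0.001, -0.0021, -0.0005] deg 0.1
[-0.0031, -0.0006, 0.005] [0.009, -0.016, -0.001]
[-0.005, -0.0016, 0.0102] [0.016, -0.03, -0.001]
[-0.0064, -0.0025, 0.0156] [0.024, -0.044, -0.001]
[-0.0075, -0.0031, 0.021] [0.032, -0.058, -0.001]
[-0.0082, -0.0034, 0.0266] [0.039, -0.072, -0.001]
[-0.0085, -0.0036, 0.0322] [0.047, -0.086, -0.001]
[-0.0084, -0.0035, 0.0378] [0.055, -0.1, -0.001]
[-0.0078, -0.0032, 0.0434] [0.062, -0.114, -0.001]
[-0.0069, -0.0027, 0.0489] [0.07, -0.128, -0.001]
[-0.0055, -0.0019, 0.0543] [0.078, -0.143, -0.001]
```

>>> arm_command --series '[{"delta_pos": [-0.0025,-0.0006,0.005],"rotation": [0.009,-0.016,0],"fingers": 0.003},{"delta_pos": [-0.0045,-0.0016,0.0102],"rotation": [0.016,-0.03,0],"fingers": 0.003},{"delta_pos": [-0.006,-0.0025,0.0156],"rotation": [0.024,-0.044,0],"fingers": 0.003},{"delta_pos": [-0.0072,-0.0031,0.021],"rotation": [0.032,-0.058,0],"fingers": 0.003},{"delta_pos": [-0.008,-0.0034,0.0266],"rotation": [0.039,-0.072,0],"fingers": 0.003},{"delta_pos": [-0.0084,-0.0036,0.0322],"rotation": [0.047,-0.086,0],"fingers": 0.003},{"delta_pos": [-0.0084,-0.0035,0.0378],"rotation": [0.055,-0.1,0],"fingers": 0.003},{"delta_pos": [-0.0078,-0.0032,0.0434],"rotation": [0.062,-0.114,0],"fingers": 0.003},{"delta_pos": [-0.0069,-0.0027,0.0489],"rotation": [0.07,-0.128,0],"fingers": 0.003},{"delta_pos": [-0.0055,-0.0019,0.0543],"rotation": [0.078,-0.143,0],"fingers": 0.003}]'

```text
time: 24.18
position: [543.9, -76.9, 23.3]
tcp_rot: [0.699, 0.11, 0.239, -0.666]
wrist_force: [-3.2, -2.7, 5.6]
gripper_width: 0.1
```

```bash
python3 - <<'E'
from h import *
from workcell import robot
s=robot.read_state();print(s["joint_positions"].round(2))
rel(*gt(.88,0,toolyaw=-.19,off=1.3),s)
A=np.linspace(1.73,.03,21)[11:];Y=np.linspace(-.35,-.03,21)[11:]
rows([gt(a,0,toolyaw=y,off=1.3) for a,y in zip(A,Y)],s)
f=robot.grab_frame("wrist");im=f["img"][:,:,::-1].copy();cv2.imwrite("pics/w16.png",im)
E
```

```text
[-0.18  0.03  2.41 -0.01  0.2  -1.56]
t 24.175 pos [543.9 -76.9  23.3] F [-3.2 -2.7  5.6] w 8.8
delta m [-0.0003, 0.0, -0.0004] rot [-0.0009, 0.0015, -0.0001] deg 0.1
[0.0021, 0.0014, 0.0044] [0.007, -0.013, -0.0]
[0.0049, 0.0029, 0.009] [0.014, -0.027, -0.0]
[0.0081, 0.0046, 0.0133] [0.022, -0.041, -0.0]
[0.0115, 0.0065, 0.0173] [0.03, -0.055, -0.0]
[0.0152, 0.0085, 0.0209] [0.037, -0.069, -0.0]
[0.0192, 0.0107, 0.0242] [0.045, -0.083, -0.0]
[0.0234, 0.013, 0.0271] [0.053, -0.097, -0.0]
[0.0277, 0.0153, 0.0295] [0.06, -0.111, -0.0]
[0.0323, 0.0178, 0.0315] [0.068, -0.125, -0.0]
[0.0369, 0.0204, 0.0331] [0.076, -0.139, -0.0]
```

View pics/w16.png

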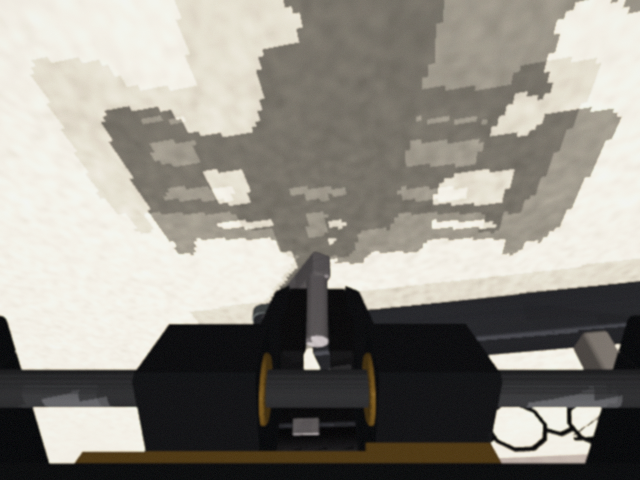

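>>> arm_command --series '[{"delta_pos": [0.0021,0.0014,0.0044],"rotation": [0.007,-0.013,0],"fingers": 0.003},{"delta_pos": [0.0049,0.0029,0.009],"rotation": [0.014,-0.027,0],"fingers": 0.003},{"delta_pos": [0.0081,0.0046,0.0133],"rotation": [0.022,-0.041,0],"fingers": 0.003},{"delta_pos": [0.0115,0.0065,0.0173],"rotation": [0.03,-0.055,0],"fingers": 0.003},{"delta_pos": [0.0152,0.0085,0.0209],"rotation": [0.037,-0.069,0],"fingers": 0.003},{"delta_pos": [0.0192,0.0107,0.0242],"rotation": [0.045,-0.083,0],"fingers": 0.003},{"delta_pos": [0.0192,0.0107,0.0242],"rotation": [0.045,-0.083,0],"fingers": 0.02},{"delta_pos": [0.0192,0.0107,0.0242],"rotation": [0.045,-0.083,0],"fingers": 0.025},{"delta_pos": [0.0192,0.0107,0.0242],"rotation": [0.045,-0.083,0],"fingers": 0.025}]'

```text
time: 25.35
position: [568.4, -57.0, 21.8]
tcp_rot: [0.693, 0.141, 0.206, -0.676]
wrist_force: [-0.4, -0.2, 0.9]
gripper_width: 0.285
```

```bash
python3 - <<'E'
from h import *
from workcell import robot
s=robot.read_state();print(s["joint_positions"].round(2))
f=robot.grab_frame("wrist");im=f["img"][:,:,::-1].copy();cv2.imwrite("pics/w17.png",im)
rel(*gt(.37,0,toolyaw=-.094,off=1.3),s)
# back off: straight back -x by 30 keeping height, shift y -6, then forward
def pp(a,dx,dy,y=-.03):
    p,T=gt(a,0,toolyaw=y,off=0);return p+np.array([dx,dy,0]),T
rows([pp(.37,-10,0,-.09),pp(.37,-30,-3,-.06),pp(.37,-30,-6,-.02),pp(.37,-20,-6,-.02),pp(.3,-14,-6,-.02),pp(.2,-13,-6,-.02),pp(.1,-13,-6,-.02),pp(.04,-13,-6,-.02)],s)
E
```

```text
[-0.16  0.07  2.36  0.16  0.21 -1.79]
t 25.35 pos [568.4 -57.   21.8] F [-0.4 -0.2  0.9] w 25.1
delta m [0.002, -0.0004, -0.0001] rot [0.0002, -0.0004, -0.003] deg 0.2
[-0.0079, -0.0057, -0.001] [0.002, -0.004, -0.003]
[-0.0251, -0.0151, -0.0058] [0.016, -0.03, -0.003]
[-0.0249, -0.015, -0.0086] [0.036, -0.065, -0.003]
[-0.0161, -0.0102, -0.0076] [0.036, -0.065, -0.003]
[-0.0073, -0.0054, -0.0051] [0.036, -0.065, -0.003]
[-0.001, -0.002, -0.0028] [0.036, -0.065, -0.003]
[0.0045, 0.001, -0.0011] [0.036, -0.065, -0.003]
[0.0079, 0.0028, -0.0005] [0.036, -0.065, -0.003]
```

View pics/w17.png

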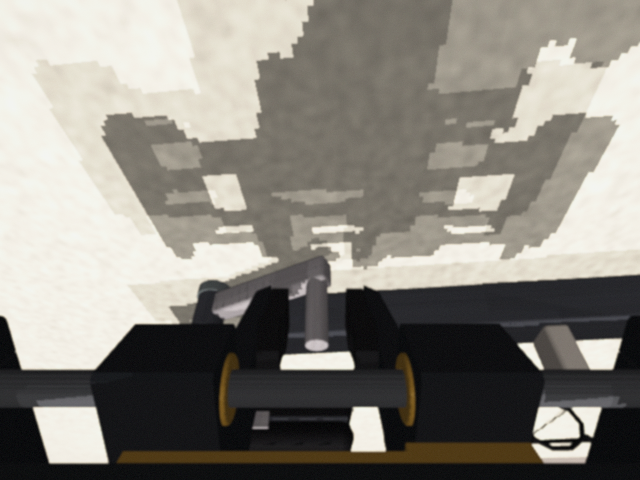

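>>> arm_command --series '[{"delta_pos": [-0.0079,-0.0057,-0.001],"rotation": [0.002,-0.004,0],"fingers": 0.025},{"delta_pos": [-0.018,-0.011,-0.001],"rotation": [0.01,-0.02,0],"fingers": 0.025},{"delta_pos": [-0.026,-0.0155,-0.006],"rotation": [0.016,-0.03,0],"fingers": 0.01},{"delta_pos": [-0.026,-0.0155,-0.0086],"rotation": [0.036,-0.065,0],"fingers": 0.0},{"delta_pos": [-0.026,-0.0155,-0.0086],"rotation": [0.036,-0.065,0],"fingers": 0.0},{"delta_pos": [-0.026,-0.0155,-0.0086],"rotation": [0.036,-0.065,0],"fingers": 0.0}]'

```text
time: 26.15
position: [538.2, -63.3, 23.8]
tcp_rot: [0.687, 0.167, 0.182, -0.683]
wrist_force: [0.1, 0.3, -0.4]
gripper_width: 0.008
```

```bash
python3 - <<'E'
from h import *
from workcell import robot
s=robot.read_state();print(s["joint_positions"].round(2))
f=robot.grab_frame("wrist");im=f["img"][:,:,::-1].copy();cv2.imwrite("pics/w18.png",im)
def pp(a,dx,dy,y=-.02):
    p,T=gt(a,0,toolyaw=y,off=0);return p+np.array([dx,dy,0]),T
rel(*pp(.37,-30,-6),s)
rows([pp(.37,-22,-6),pp(.37,-15,-6),pp(.3,-13,-6),pp(.23,-13,-6),pp(.16,-13,-6),pp(.1,-13,-6),pp(.06,-13,-6),pp(.04,-13,-6)],s)
E
```

```text
[-0.23  0.02  2.42  0.43  0.24 -2.17]
t 26.15 pos [538.2 -63.3  23.8] F [ 0.1  0.3 -0.4] w 0.7
delta m [0.0001, 0.0009, 0.0004] rot [0.0003, -0.0014, -0.0013] deg 0.1
[0.0072, 0.0047, 0.0006] [0.0, -0.001, -0.001]
[0.0133, 0.0081, 0.0007] [0.0, -0.001, -0.001]
[0.0188, 0.0111, 0.0024] [0.0, -0.001, -0.001]
[0.0226, 0.0132, 0.0038] [0.0, -0.001, -0.001]
[0.0265, 0.0153, 0.0048] [0.0, -0.001, -0.001]
[0.0299, 0.0171, 0.0054] [0.0, -0.001, -0.001]
[0.0322, 0.0184, 0.0057] [0.0, -0.001, -0.001]
[0.0333, 0.019, 0.0058] [0.0, -0.001, -0.001]
```

View pics/w18.png

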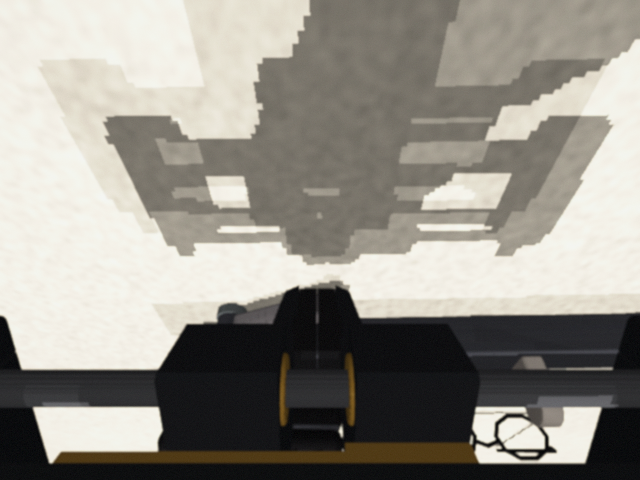

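>>> arm_command --series '[{"delta_pos": [0.0072,0.0047,0.0006],"rotation": [0,0,0],"fingers": 0},{"delta_pos": [0.0133,0.0081,0.0007],"rotation": [0,0,0],"fingers": 0},{"delta_pos": [0.0188,0.0111,0.0024],"rotation": [0,0,0],"fingers": 0},{"delta_pos": [0.0226,0.0132,0.0038],"rotation": [0,0,0],"fingers": 0},{"delta_pos": [0.0265,0.0153,0.0048],"rotation": [0,0,0],"fingers": 0},{"delta_pos": [0.0299,0.0171,0.0054],"rotation": [0,0,0],"fingers": 0},{"delta_pos": [0.0322,0.0184,0.0057],"rotation": [0,0,0],"fingers": 0},{"delta_pos": [0.0333,0.019,0.0058],"rotation": [0,0,0],"fingers": 0},{"delta_pos": [0.0333,0.019,0.0058],"rotation": [0,0,0],"fingers": 0}]'

```text
time: 27.32
position: [576.8, -58.3, 23.0]
tcp_rot: [0.687, 0.167, 0.182, -0.684]
wrist_force: [-1.5, 2.4, 0.5]
gripper_width: 0.004
```

```bash
python3 - <<'E'
from h import *
from workcell import robot
s=robot.read_state();print(s["joint_positions"].round(2))
f=robot.grab_frame("wrist");im=f["img"][:,:,::-1].copy();cv2.imwrite("pics/w19.png",im)
def pp(a,dx,dy,y=-.02):
    p,T=gt(a,0,toolyaw=y,off=0);return p+np.array([dx,dy,0]),T
rel(*pp(.04,-13,-6),s)
f=robot.grab_frame("side");im=f["img"][:,:,::-1].copy()
cv2.imwrite("pics/side9.png",cv2.resize(im[200:340,240:400],None,fx=5,fy=4.3,interpolation=cv2.INTER_CUBIC))
E
```

```text
[-0.19  0.09  2.35  0.37  0.23 -2.08]
t 27.325 pos [576.8 -58.3  23. ] F [-1.5  2.4  0.5] w 0.3
delta m [-0.0001, -0.0002, 0.0] rot [0.0001, -0.0008, -0.0013] deg 0.1
```

View pics/w19.png

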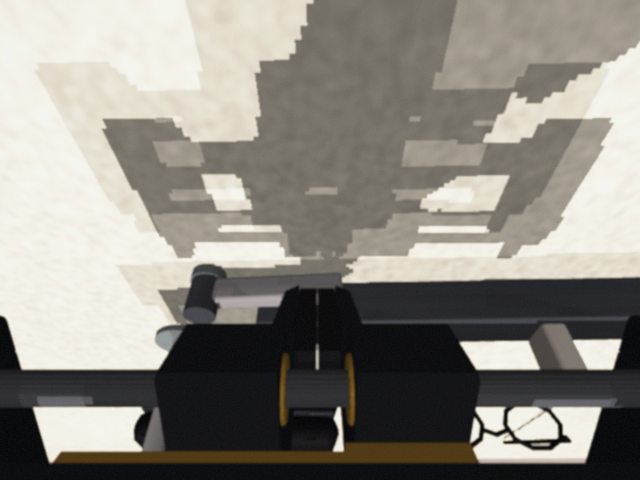

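View pics/side9.png

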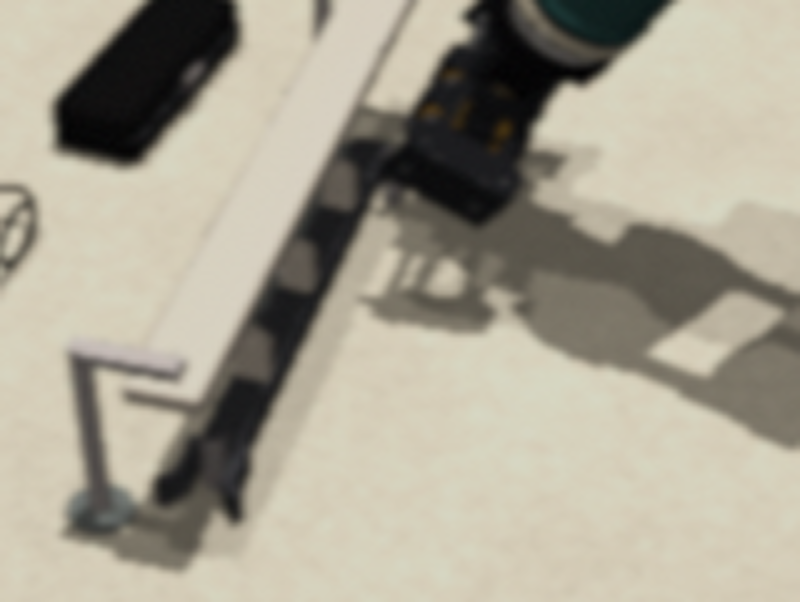

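>>> arm_command --series '[{"delta_pos": [0.0013,0.0007,0],"rotation": [0,0,0],"fingers": 0},{"delta_pos": [0.0026,0.0014,0],"rotation": [0,0,0],"fingers": 0},{"delta_pos": [0.0026,0.0014,0],"rotation": [0,0,0],"fingers": 0}]'

```text
time: 27.8
position: [579.7, -58.2, 22.9]
tcp_rot: [0.687, 0.167, 0.181, -0.684]
wrist_force: [-2.9, 1.7, 0.4]
gripper_width: 0.006
```

>>> arm_command --series '[{"delta_pos": [-0.003,-0.003,0],"rotation": [0,0,0],"fingers": 0},{"delta_pos": [-0.01,-0.02,0],"rotation": [0,0,0],"fingers": 0},{"delta_pos": [-0.015,-0.06,0],"rotation": [0,0,0],"fingers": 0},{"delta_pos": [-0.015,-0.11,0.02],"rotation": [0,0,0],"fingers": 0},{"delta_pos": [-0.015,-0.15,0.06],"rotation": [0,0,0],"fingers": 0},{"delta_pos": [-0.015,-0.15,0.08],"rotation": [0,0,0],"fingers": 0},{"delta_pos": [-0.015,-0.15,0.08],"rotation": [0,0,0],"fingers": 0},{"delta_pos": [-0.015,-0.15,0.08],"rotation": [0,0,0],"fingers": 0}]'

```text
time: 28.8
position: [496.6, 23.1, 147.5]
tcp_rot: [0.687, 0.168, 0.182, -0.683]
wrist_force: [0.2, 0.4, -0.2]
gripper_width: 0.003
```

```bash
python3 - <<'E'
from h import *
from workcell import robot
s=robot.read_state();print(s["position"],s["wrist_force"],s["joint_positions"].round(2))
f=robot.grab_frame("wrist");c=wcam(f,s);np.savez("w20.npz",**c);im=f["img"][:,:,::-1].copy();cv2.imwrite("pics/w20.png",im)
cv2.imwrite("pics/w20a.png",cv2.resize(im[200:320,60:260],None,fx=4,fy=4,interpolation=cv2.INTER_CUBIC))
E
```

```text
[496.55784422  23.12912695 147.4708609 ] [ 0.16103684  0.43809745 -0.23264032] [ 0.   -0.32  2.41 -0.02  0.55 -1.53]
```

View pics/w20.png

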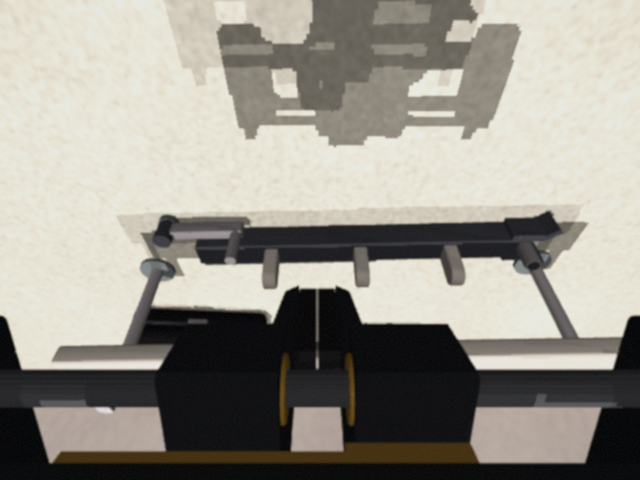

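```bash
python3 - <<'E'
from h import *
im=cv2.imread("pics/w20.png")
cv2.imwrite("pics/w20a.png",cv2.resize(im[200:290,140:300],None,fx=5,fy=5,interpolation=cv2.INTER_CUBIC))
cv2.imwrite("pics/w20b.png",cv2.resize(im[200:290,440:600],None,fx=5,fy=5,interpolation=cv2.INTER_CUBIC))
E
```

```text
(no output)
```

View pics/w20a.png

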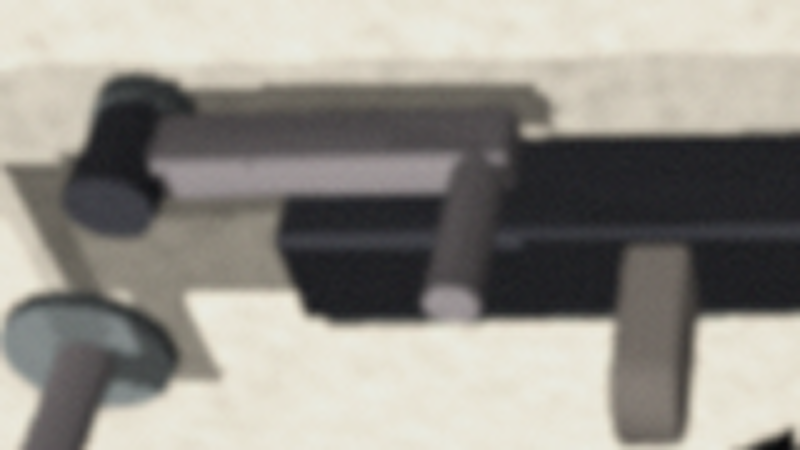

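View pics/w20b.png

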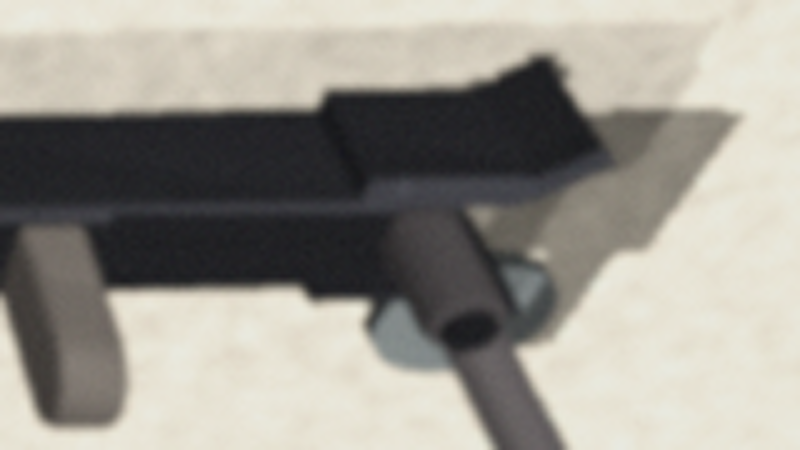

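```bash
python3 - <<'E'
from h import *
c=dict(np.load("w20.npz"))
A=lambda u,v:np.array((u/5+140-.4,v/5+200-.4));B=lambda u,v:np.array((u/5+440-.4,v/5+200-.4))
pv=ray(c,A(110,203),26);pin=ray(c,A(452,302),50);po=ray(c,B(470,329),45)
rf=[ray(c,A(281,238),26),ray(c,A(800,228),26),ray(c,B(0,214),26),ray(c,B(365,192),26)]
re=ray(c,A(318,318),26)
print(pv,pin,po,np.linalg.norm((pin-pv)[:2]))
d=(po-pv)[:2]; sy=np.arctan2(-d[0]+0,d[1]); 
# stand yaw: pivot->post vector in stand is (20,325)
yaw=np.arctan2(d[1],d[0])-np.arctan2(325,20);print("stand yaw",yaw)
print("gate", np.arctan2(-(pin-pv)[0],(pin-pv)[1])-yaw)
M=np.array([[np.cos(yaw),np.sin(yaw)],[-np.sin(yaw),np.cos(yaw)]])
for r in rf+[re]:print((M@(r-po)[:2]).round(1))
E
```

```text
[ 587.26243345 -115.81939514   26.        ] [586.7269447 -51.4152555  50.       ] [605.02785702 208.36747376  45.        ] 64.40636577151693
stand yaw 0.006715764593940854
gate 0.0015985521214523287
[  -9.9 -296.4]
[ -10.2 -203.1]
[-10.8 -79. ]
[-14.9 -16.5]
[  12.8 -295.5]
```

```bash
python3 - <<'E'
from workcell import robot
print(robot.job_done(), robot.read_state()["time"])
E
```

```text
the job is handed in; nothing more can be done
the job is handed in; nothing more can be done
```

The rail is on the post, lying flush along the fence, and the gate is shut across its free end. I handed the job in after about 29 s. Hand-in gives no verdict, so I can't say whether it passed.

**What I did:**
1. **Seating:** I gripped the middle nose rest and slid the rail along the counter. It went onto the post at about 0.34 rad from the fence line until the fork bottomed out, with force rising to about 8 N.
2. **Swing:** I released the rail and pushed its front face with closed, leaned-back fingers until it pressed on the fence at about 9 N.
3. **Gate:** I swung the gate most of the way by gripping its pin, then pushed it shut and backed the arm well clear.

**Last checks, from the wrist camera:**

| Item | Measured | Limit |
|---|---|---|
| Gate angle | about 0.002 rad | under 0.12 rad |
| Rail angle from the stand's line | under 0.01 rad | under 0.04 rad |
| Free end of rail | about 2 mm to the fence side of the line | within about 7 mm |
| Wrist force after backing off | about 0.5 N (noise level) | touching nothing |

**Checks that disagreed or are missing:**
- **Seat position:** the camera put the rail 3 to 4 mm past home on the post. The fork floor allows only 1 mm, so I take that as calibration error.
- **Finger length:** the fingers reach about 30 mm less than specified. My first grip closed on nothing, and I corrected for it after that.
- **Side and top cameras:** these differed from each other by 2 to 3 pixels.
- **Lamp bar and bystanders:** I saw no contact with the lamp bar, but did not measure it. I also did not re-measure the case, glasses, bottle and screwdriver.

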